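# Fit a long peg in the draining rack and hang the beaker on it

### The arm

A 7-joint arm with a two-finger parallel gripper is mounted at the origin on the work surface. World frame = base frame: x ahead of the robot, y to its left, z up, the work surface at z = 0. Lengths are in m, angles in rad, forces in N, time in s.
With the tool pointing down it reaches from about 0.425 to 0.925 m from the base axis. Payload 6.8 kg.
Tool frame: the origin (TCP) lies at the very end of the fingers, on their centre line; the grasp point (between the pads) lies 19 mm behind it; z points along the fingers, x is the direction in which the jaws open and shut, and the axes are right-handed (so a half turn about z gives the same grasp; the last joint's range is limited). The gripper opens to 85 mm and grips with 20 to 120 N. Pads are 22 mm wide; open, the fingers measure 114 mm over their backs; the gripper's body (76 mm by 85 mm) begins 54 mm behind the grasp point. The pads swing forward as they close: fully open they stand 13 mm farther back than shut.
Start: joints at [1.173, 0.477, 0.022, 1.555, -0.011, 1.109, -0.083], TCP at [0.193, -0.647, 0.231] pointing down, gripper open.
Joint ranges: [-2.96, 2.96], [-0.34, 2.1], [-1.41, 1.46], [0.24, 2.44], [-1.37, 4.51], [0.17, 1.92], [-2.96, 2.96]. Speed limits (rad/s): [2.39, 2.39, 3.14, 3.14, 3.14, 3.14, 3.14].

### API

Orientations are given as a rotation vector (axis times angle).
In Python, from bench import r, grab_frame gives the robot as it stands. The module is installed in compiled form; this text tells all that it offers.
- The arm moves only by the tool send_rows, never from a script. Its argument "series" is a list of rows, each a list of 2 entries, a list of its own where there are three numbers: the shift along the tool's x, y, z in m, then the turn, a rotation vector about the tool's x, y, z in units of 5 degrees (1.0 is 5 degrees). A call has 1 to 20 rows; each row shifts and turns the commanded pose from where the row before left it, along the tool's axes as they then stand; what a row does not reach is not made up. A row lasts 1/8 s, in which the tool goes at most 62.5 mm and 10.7 degrees, less where a joint would pass 70% of its speed; a pose out of reach is approached as far as the arm can. A call is refused whole if a number of a shift passes 0.0625 or a number of a turn 1, either way. A call with a gripper value outside its range is refused whole. "fingers" is the closure in counts, from 0 (fully open) to 255 (shut), set as the call begins (left out, the last holds). The fingers move at their own pace and stop on an object; "grip_force" is the grip in N (left out, the last holds). Time passes only in rows, so rows that do not move let the fingers close. It gives the time, the measured TCP pose, the force and the opening at its end, in the units of the state.
- r.get_obs(): the state, without advancing time (a new reading comes with each control period).
- grab_frame(name): name is "scene" or "top" or "wrist"; returns a dict with "frame" (384x512x3 uint8, red, green, blue), "fx", "fy", "cx", "cy" (pixels), "origin" and "rotation" of the camera in the world; the wrist camera has in their place "T_tool_cam" (4x4, takes a point from camera to tool coordinates, whose origin is the TCP and whose axes are the tool frame's). Camera axes: x right, y down, z forward; pixel columns grow to the right and rows downward; lengths in m; the calibration is good to about 2 mm. A picture is of the moment at which its call begins: read the wrist's pose just before it. There is no depth.
- r.hand_in(): hands the job in, once; it reports no verdict.
The state is a dict: "clock": time; "joints": joint angles; "qvel": joint speeds; "tau": joint torques, N m; "tcp_pos": TCP position; "orientation": TCP orientation; "contact_force": force on the tool from outside, world axes, zero at the start; "moment": the same for the moment, N m; "grip_width": finger opening in m.
Only numpy, scipy, OpenCV 4.12 (cv2) and the standard library are available. Lean on these libraries where they do the work, as an engineer would, in place of code of your own. Each camera call takes 0.05 s, during which the arm holds its last target.

### The job

Make a drying place for the rinsed beaker that stands mouth down on the bench: take the long spare peg from the grey block, push its T-head through the empty slot of the sloping draining rack until the collar is down on the board, and turn it a quarter so that it is locked like the pegs beside it. Then hang the beaker mouth down over that peg so that its closed end rests on the peg's tip, let go, and leave everything else where it stands.

Things in the scene. Friction and masses are not known exactly. Their poses are not given: they have to be found in the camera images.
- rack: bench-top draining rack of stainless sheet, fixed, 340 mm wide. Its board (210 mm long) slopes 30 degrees, low edge and gutter towards the middle of the bench (the robot's right). Origin: on the table, 115 mm below the board's middle; x to the high edge, z up. Upper row: three grey slotted bushings 100 mm apart along y, one empty, two with locked long pegs. Lower row, 88 mm down the slope: fixed white stub pegs 36 mm tall.
- slot_cup: bushing in the upper row with a locked long peg and a small glass beaker hung on it (42 mm across, its top 91 mm off the board); fixed. Origin: middle of the slot's mouth, on the board's face
- slot_tube: bushing in the upper row with a locked long peg and a glass tube hung on it (25 mm across, its top 91 mm off the board); fixed. Origin as for slot_cup. Which of the three places is the empty one varies
- free_slot (a point): the empty slot, at the middle of its mouth on the board's face. z: outward normal of the board (30 degrees from vertical), x: up the slope, y: across. Slot 30 mm along y, 13 mm along x, through 6 mm of bushing, free space below. The peg's bar enters lying along y; turned a quarter either way, bar and collar lie along x, as on the neighbours: locked, with 2 mm of play.
- long_peg_mid (a point): middle of the long spare peg, white plastic, 30 g: round shaft 16 mm in diameter, 88 mm from collar underside to domed tip (this point: 44 mm). z along the shaft to the tip, x along the T-bar and collar. Collar oval 40 (x) by 22 by 5 mm; below it a neck 10 mm across, 8 mm long, then the bar 26 (x) by 9 by 4 mm with a 3 mm nose: 15 mm below the collar in all. Stands upright in the block.
- block: low grey parking block for spare pegs, 165 (x) by 56 by 30 mm high, fixed; origin under its centre. Three holes in a row along x, 50 mm apart: the long peg stands in one, short pegs in the others (which varies), bars along x, collars resting on the block's top, heads in the holes. Pegs lift straight up.
- long_peg_tip (a point): tip of the long peg, 44 mm beyond long_peg_mid along its z; same axes.
- beaker_mid (a point): middle of the glass beaker that stands mouth down on the table: a plain round tumbler, outside diameter 50 mm, height 70 mm, wall 2 mm, about 50 g; z points from the mouth to the closed end (up at the start).
- beaker_floor (a point): centre of the inside of the beaker's closed end, 67 mm from the mouth along the same z axis (32 mm beyond beaker_mid).
- short_peg1: a short spare peg in the block (shaft 46 mm), origin at its collar's underside, z up
- short_peg2: the other short spare peg in the block, likewise
- stopper: black rubber stopper, 32 mm across, 30 mm tall; origin under its centre
- cork_ring: cork flask ring, 84 mm across, 25 mm tall; origin under its centre
- conical_flask: conical glass flask, 64 mm across, 105 mm tall; origin under its centre
- wash_bottle: white wash bottle, 58 mm across, 190 mm tall with its spout; origin under its centre
- big_beaker: larger glass beaker standing mouth up, 70 mm across, 95 mm tall; origin under its centre
- spatula: thin double-ended steel laboratory spatula lying on the table, 180 mm long; origin under its middle
- stone_jar: closed amber jar, 50 mm across, 75 mm tall; origin under its centre
There are look-alikes about, which are no part of the job. Leave any pink look-alike of the part that bears long_peg_mid alone.

How it is judged:
On the way:
1. the long peg is through the empty slot, collar down on the board, turned a quarter and locked (z of long_peg_mid in the frame of free_slot between 0.038 and 0.049 m and x of long_peg_mid in the frame of free_slot between -0.012 and 0.012 m and y of long_peg_mid in the frame of free_slot between -0.012 and 0.012 m and angle between the z axis of long_peg_mid and the z axis of free_slot, either way round below 0.14 rad and angle between the x axis of long_peg_mid and the x axis of free_slot, either way round below 0.35 rad), for 0.2 s.
At the end, for the whole second after the job is handed in: Long peg in the empty slot, collar down within 5 mm, within 12 mm of the slot's middle, 8 degrees of the board's normal, bar within 20 degrees of up-slope; beaker hangs on it at rest, inside of its closed end within 28 mm of the tip, axis within 26 degrees of the peg's (all of step 1 and distance between beaker_floor and long_peg_tip below 0.028 m and angle between the z axis of beaker_mid and the z axis of long_peg_mid, either way round below 0.45 rad and angle between beaker_mid's own z axis and vertical below 1.2 rad and linear speed of beaker below 0.03 m/s and angular speed of beaker below 0.3 rad/s); the robot touches nothing.
It fails at once if a bystander is tipped over or shifted by more than 30 mm (distance of any of stopper, cork_ring, conical_flask, wash_bottle, big_beaker, spatula, stone_jar, short_peg1, short_peg2 from where it was at the start of the episode above 0.03 m or angle between any of stopper, conical_flask, wash_bottle, big_beaker, stone_jar, short_peg1, short_peg2's own z axis and vertical above 0.6 rad).
It also fails if it takes over 72 s, if anything falls off the work surface, if the arm or the gripper's body presses on something with over 40 N, if the wrist force passes 120 N, or if a joint passes its speed limit or range.

## Working session

There is one attempt and no reset: what is moved stays moved. The work goes in short steps, Python scripts to look and compute and a tool call to move; the robot and the scene stay as the last step left them, time stands still between calls to the robot, and variables do not carry over. Pictures are saved under pics/ and viewed, and the job is handed in when it is done.

Besides the shell and the picture viewer there is one more tool, called after "Emit:" by a JSON object that holds its "name" and its "arguments", one argument or row to a line. send_rows: Moves the arm, as the interface text tells. Its arguments: {"type":"object","properties":{"series":{"type":"array"},"fingers":{"type":"number"},"grip_force":{"type":"number"}},"required":["series"]}

```bash
mkdir -p pics; ls; python3 - <<'E'
from bench import r, grab_frame
import cv2, numpy as np, pickle
print(r.get_obs())
for n in ("scene","top","wrist"):
    f=grab_frame(n); cv2.imwrite(f"pics/{n}0.png",f["frame"][:,:,::-1])
    pickle.dump(f,open(f"{n}0.pkl","wb"))
    print(n,{k:np.round(v,4).tolist() for k,v in f.items() if k!="frame"})
E
```

```text
pics
{'clock': 0.0, 'joints': array([ 1.17291465,  0.47780325,  0.02233521,  1.55646953, -0.01148422,
        1.10929543, -0.08310803]), 'qvel': array([-2.08360496e-04, -9.29013833e-04,  1.42219528e-05,  8.28263389e-04,
        8.67107210e-04, -4.54865281e-04, -4.21554952e-04]), 'tau': array([-1.73282137e-04, -5.96441174e+01,  1.60821129e+00, -2.81191742e+01,
        1.24190966e-02,  9.27463872e-03, -2.79118893e-06]), 'tcp_pos': array([ 0.19268788, -0.64628577,  0.23031589]), 'orientation': array([-2.51814222e+00,  1.87680582e+00,  2.45886662e-03]), 'contact_force': array([-0.58339602,  0.24555112,  0.24567798]), 'moment': array([-0.0454184 ,  0.02782634,  0.01782798]), 'grip_width': 0.08550036671309019}
scene {'fx': 471.0061, 'fy': 471.0061, 'cx': 264.8026, 'cy': 193.1279, 'origin': [0.9298, -0.8079, 0.8117], 'rotation': [-2.2195, -0.517, 0.2475]}
top {'fx': 350.5739, 'fy': 350.5739, 'cx': 256.7248, 'cy': 193.0397, 'origin': [0.4591, -0.0449, 0.9246], 'rotation': [-2.17, 2.1518, -0.1126]}
wrist {'fx': 271.1318, 'fy': 271.1318, 'cx': 256.9922, 'cy': 192.5717, 'T_tool_cam': [[1.0, -0.0003, -0.0003, 0.0008], [0.0004, 0.9491, 0.315, -0.0801], [0.0001, -0.315, 0.9491, -0.1434], [0.0, 0.0, 0.0, 1.0]]}
```

View pics/scene0.png

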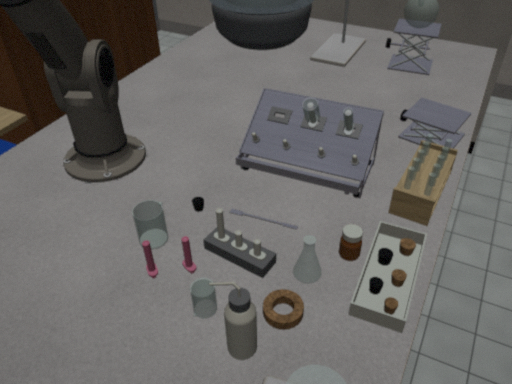

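View pics/top0.png

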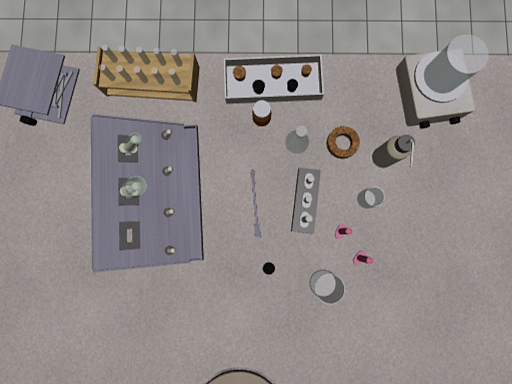

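View pics/wrist0.png

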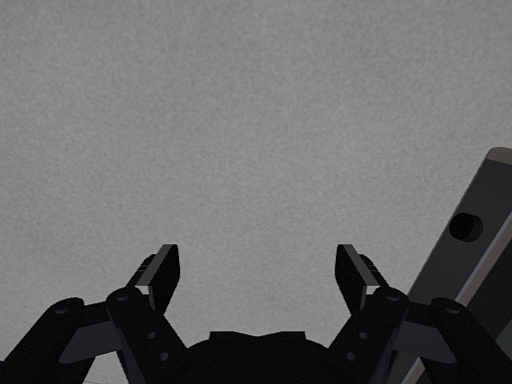

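The scene view shows the rack with its empty slot at (279,115), the block with the long peg at (220,222), and the 50 mm beaker at (204,298). The big beaker is at (150,225) and the pink look-alikes at (150,257) and (187,252). I'll zoom in to measure.

```bash
cat > h.py <<'E'
import numpy as np, cv2, pickle
from scipy.spatial.transform import Rotation as R
def load(n): return pickle.load(open(n+".pkl","rb"))
def cam(f,tcp=None):
    if "origin" in f: return R.from_rotvec(f["rotation"]).as_matrix(), np.array(f["origin"])
    T=np.array(f["T_tool_cam"]); Rt=R.from_rotvec(tcp[1]).as_matrix()
    return Rt@T[:3,:3], np.array(tcp[0])+Rt@T[:3,3]
def ray(f,p,tcp=None):
    Rm,o=cam(f,tcp); d=Rm@np.array([(p[0]-f["cx"])/f["fx"],(p[1]-f["cy"])/f["fy"],1]); return o,d/np.linalg.norm(d)
def onz(f,p,z,tcp=None):
    o,d=ray(f,p,tcp); return o+d*(z-o[2])/d[2]
def proj(f,X,tcp=None):
    Rm,o=cam(f,tcp); c=(np.atleast_2d(X)-o)@Rm
    return np.c_[f["fx"]*c[:,0]/c[:,2]+f["cx"],f["fy"]*c[:,1]/c[:,2]+f["cy"]]
def tri(rs):
    A=np.zeros((3,3));b=np.zeros(3)
    for o,d in rs:
        P=np.eye(3)-np.outer(d,d);A+=P;b+=P@o
    X=np.linalg.solve(A,b); return X,[np.linalg.norm(np.cross(X-o,d)) for o,d in rs]
def crop(f,x0,y0,w,h,s,name):
    im=f["frame"][y0:y0+h,x0:x0+w,::-1]; im=cv2.resize(im,None,fx=s,fy=s,interpolation=cv2.INTER_CUBIC)
    step=10
    for x in range((x0//step+1)*step,x0+w,step):
        cv2.line(im,((x-x0)*s,0),((x-x0)*s,6),(0,255,255),1)
        if x%20==0: cv2.putText(im,str(x),((x-x0)*s-10,18),0,0.4,(0,255,255),1)
    for y in range((y0//step+1)*step,y0+h,step):
        cv2.line(im,(0,(y-y0)*s),(6,(y-y0)*s),(0,255,255),1)
        if y%20==0: cv2.putText(im,str(y),(8,(y-y0)*s+4),0,0.4,(0,255,255),1)
    cv2.imwrite("pics/"+name,im)
E
python3 - <<'E'
from h import *
t=load("top0");s=load("scene0")
crop(t,285,160,110,80,7,"t_block.png")
crop(t,85,110,125,165,3,"t_rack.png")
crop(s,185,200,110,120,5,"s_block.png")
crop(s,235,85,155,105,5,"s_rack.png")
E
```

```text
(no output)
```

View pics/t_block.png

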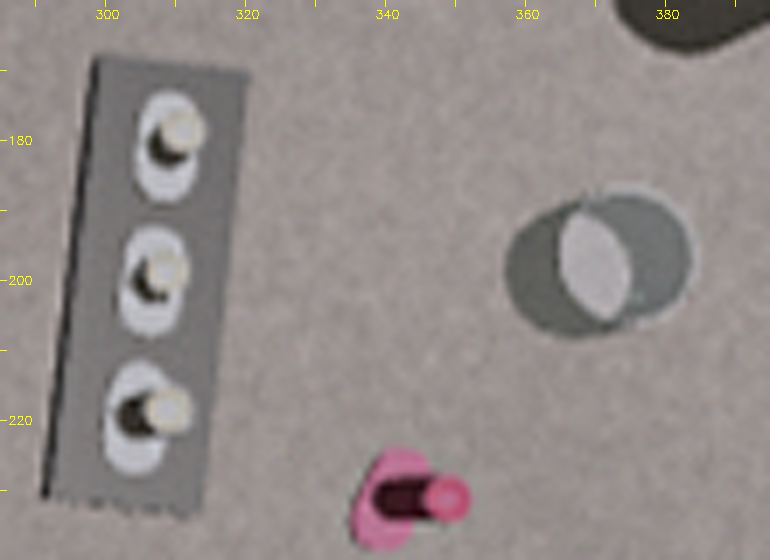

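View pics/t_rack.png

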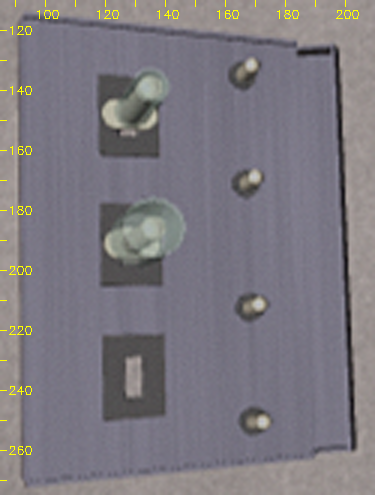

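View pics/s_block.png

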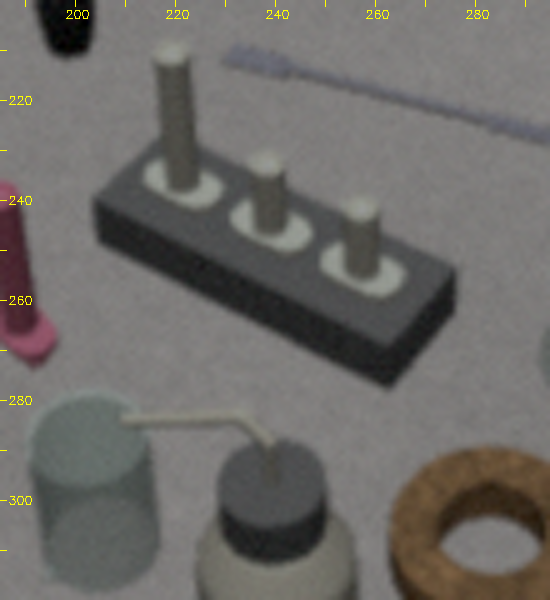

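View pics/s_rack.png

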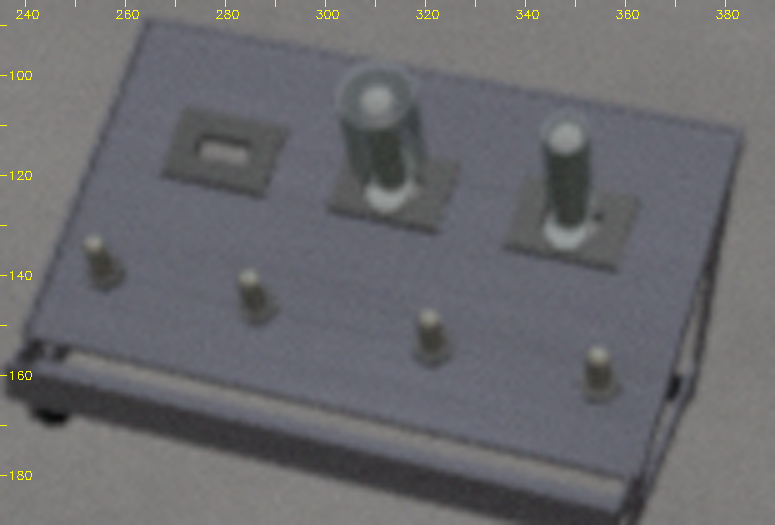

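```bash
python3 - <<'E'
from h import *
t=load("top0");s=load("scene0")
np.set_printoptions(precision=4,suppress=True)
def T(n,a,b): X,e=tri([ray(t,a),ray(s,b)]); print(n,X,np.round(e,4)); return X
T("tip",(308.7,218.5),(219.2,209.5))
T("slot(mid mouth)",(129.5,235.7),(279.5,114.8))
# bushing corners
T("b1",(120,222),(286+6,109.5)); 
T("board hi-left",(92.5,271),(264,89)); T("board hi-right",(92,116),(383,111))
T("short2 tip",(308,199),(238,233)); T("short1 tip",(311,179),(257.5,241.5))
# collars at z=.035
for n,p in (("long",(304.5,219.5)),("s2",(306.5,200)),("s1",(308.5,181))): print(n,"col top",onz(t,p,.035))
for n,p in (("long",(221.5,237)),("s2",(238.5,245)),("s1",(257.3,253.3))): print(n,"col scene",onz(s,p,.035))
print("block corners",[onz(t,p,.03) for p in ((299,168),(320.5,170.5),(314,234),(291.5,231))])
print("beaker base",onz(t,(367,199),0),onz(s,(204.5,308),0))
T("beaker top",(375,196.5),(202,287))
# cup / tube peg tips 
T("cup top",(138.5,186),(310.2,104.5));T("tube top",(135.5,138.5),(348.3,112.5))
for n,a,b in (("st1",(166+2.5,131.5),(254,133.5)),("st2",(169.5,168),(284.7,139.5)),("st3",(171.5,210),(320.5,147.5)),("st4",(172.3,249.8),(354.5,155))): T(n,a,b)
for n,a,b in (("st1",(166+2.5,131.5),(354.5,155)),("st2",(169.5,168),(320.5,147.5)),("st3",(171.5,210),(284.7,139.5)),("st4",(172.3,249.8),(254,133.5))): T(n,a,b)
print("stopper",onz(t,(268.5,268.5),.03)); print("spat",onz(t,(252.5,172),0),onz(t,(258,235),0))
print("pink",onz(t,(341,232),0),onz(t,(365,258),0)); print("bigb",onz(t,(328,287),0)); print("flask",onz(t,(297,141),0)); print("wash",onz(t,(390,155),0),"cork",onz(t,(343,143),0.02),"jar",onz(t,(262,118),0))
E
```

```text
tip [ 0.4918 -0.1585  0.1163] [0.0005 0.0005]
slot(mid mouth) [0.4494 0.2476 0.1304] [0.0008 0.0008]
b1 [0.4797 0.2645 0.1461] [0.0009 0.0009]
board hi-left [0.3725 0.3093 0.1645] [0.0013 0.0013]
board hi-right [0.7162 0.3328 0.165 ] [0.0016 0.0016]
short2 tip [ 0.5408 -0.164   0.0697] [0. 0.]
short1 tip [ 0.5914 -0.1707  0.0715] [0.0015 0.0015]
long col top [ 0.492  -0.1596  0.035 ]
s2 col top [ 0.5416 -0.165   0.035 ]
s1 col top [ 0.5905 -0.1705  0.035 ]
long col scene [ 0.4946 -0.1622  0.035 ]
s2 col scene [ 0.5423 -0.1673  0.035 ]
s1 col scene [ 0.5923 -0.1712  0.035 ]
block corners [array([ 0.625 , -0.1469,  0.03  ]), array([ 0.6188, -0.2023,  0.03  ]), array([ 0.4558, -0.184 ,  0.03  ]), array([ 0.4628, -0.1271,  0.03  ])]
beaker base [ 0.5488 -0.3295  0.    ] [ 0.5484 -0.3282  0.    ]
beaker top [ 0.5488 -0.3279  0.0683] [0.0004 0.0004]
cup top [0.5533 0.2057 0.2091] [0.002 0.002]
tube top [0.6535 0.2173 0.2053] [0.0007 0.0007]
st1 [0.5712 0.058  0.2663] [0.1007 0.1007]
st2 [0.563  0.1271 0.1677] [0.041 0.041]
st3 [0.5518 0.1873 0.0808] [0.0456 0.0456]
st4 [0.549  0.1956 0.0758] [0.1376 0.1376]
st1 [0.6952 0.1722 0.1161] [0.0008 0.0008]
st2 [0.6064 0.1658 0.1168] [0.0002 0.0002]
st3 [0.508  0.1573 0.1182] [0.0002 0.0002]
st4 [0.4175 0.1535 0.1137] [0.0002 0.0002]
stopper [ 0.3688 -0.0693  0.03  ]
spat [ 0.6188 -0.0261  0.    ] [ 0.4518 -0.0422  0.    ]
pink [ 0.4615 -0.2593  0.    ] [ 0.3949 -0.3203  0.    ]
bigb [ 0.3205 -0.2234  0.    ]
flask [ 0.7044 -0.1452  0.    ]
wash [ 0.6677 -0.3941  0.    ] cork [ 0.6945 -0.2641  0.02  ] jar [ 0.7677 -0.0504  0.    ]
```

```bash
cat >> h.py <<'E'
def plan(p0,rv0,p1,R1,vmax=0.03,n=None):
    """constant tool-axis row (shift, turn in 5deg units) and count"""
    R0=R.from_rotvec(rv0); w=(R0.inv()*R.from_matrix(R1)).as_rotvec()
    wu=np.degrees(w)/5; d=np.array(p1)-p0
    N=n or int(max(1,np.ceil(np.abs(wu).max()/0.95),np.ceil(np.linalg.norm(d)/vmax)))
    S=np.zeros((3,3)); Rk=R0
    for k in range(N): S+=Rk.as_matrix(); Rk=Rk*R.from_rotvec(w/N)
    s=np.linalg.solve(S,d)
    return N,np.round(s,4).tolist(),np.round(wu/N,3).tolist()
def toolR(z,x):
    z=np.array(z,float)/np.linalg.norm(z); x=np.array(x,float); x-=z*(x@z); x/=np.linalg.norm(x)
    return np.c_[x,np.cross(z,x),z]
E
python3 - <<'E'
from h import *
from bench import r
o=r.get_obs(); p,rv=o["tcp_pos"],o["orientation"]
np.set_printoptions(precision=4,suppress=True)
Rm=R.from_rotvec(rv).as_matrix(); print(Rm, "yaw x",np.degrees(np.arctan2(Rm[1,0],Rm[0,0])))
y=np.radians(-7)
for a in (0,90,180,270):
    b=y+np.radians(a); print(a,plan(p,rv,[.4925,-.16,.23],toolR([0,0,-1],[np.cos(b),np.sin(b),0])))
E
```

```text
[[ 0.2858 -0.9583 -0.0005]
 [-0.9583 -0.2858  0.0013]
 [-0.0014  0.0001 -1.    ]] yaw x -73.39356751622026
0 (20, [-0.0054, -0.0297, 0.0], [-0.0, 0.001, -0.664])
90 (33, [0.0135, -0.02, 0.0], [-0.001, 0.0, -0.948])
180 (24, [-0.028, 0.003, 0.0], [0.001, 0.0, 0.947])
270 (20, [-0.023, -0.0173, 0.0], [0.0, 0.001, 0.236])
```

Emit:
{"name": "send_rows", "arguments": {
  "series": [
    [[-0.023, -0.0173, 0], [0, 0.001, 0.236]],
    [[-0.023, -0.0173, 0], [0, 0.001, 0.236]],
    [[-0.023, -0.0173, 0], [0, 0.001, 0.236]],
    [[-0.023, -0.0173, 0], [0, 0.001, 0.236]],
    [[-0.023, -0.0173, 0], [0, 0.001, 0.236]],
    [[-0.023, -0.0173, 0], [0, 0.001, 0.236]],
    [[-0.023, -0.0173, 0], [0, 0.001, 0.236]],
    [[-0.023, -0.0173, 0], [0, 0.001, 0.236]],
    [[-0.023, -0.0173, 0], [0, 0.001, 0.236]],
    [[-0.023, -0.0173, 0], [0, 0.001, 0.236]],
    [[-0.023, -0.0173, 0], [0, 0.001, 0.236]],
    [[-0.023, -0.0173, 0], [0, 0.001, 0.236]],
    [[-0.023, -0.0173, 0], [0, 0.001, 0.236]],
    [[-0.023, -0.0173, 0], [0, 0.001, 0.236]],
    [[-0.023, -0.0173, 0], [0, 0.001, 0.236]],
    [[-0.023, -0.0173, 0], [0, 0.001, 0.236]],
    [[-0.023, -0.0173, 0], [0, 0.001, 0.236]],
    [[-0.023, -0.0173, 0], [0, 0.001, 0.236]],
    [[-0.023, -0.0173, 0], [0, 0.001, 0.236]],
    [[-0.023, -0.0173, 0], [0, 0.001, 0.236]]
  ],
  "fingers": 60
}}

```text
clock: 2.65
tcp_pos: [0.4924, -0.1591, 0.2308]
orientation: [2.08, -2.353, 0.002]
contact_force: [-0.6, -1.1, -0.3]
grip_width: 0.0649
```

```bash
cat >> h.py <<'E'
def snap(name,n="wrist"):
    from bench import r, grab_frame
    o=r.get_obs(); f=grab_frame(n); f=dict(f); f["tcp"]=(np.array(o["tcp_pos"]),np.array(o["orientation"]))
    pickle.dump(f,open(name+".pkl","wb")); cv2.imwrite(f"pics/{name}.png",f["frame"][:,:,::-1]); return o,f
def show(o):
    Rm=R.from_rotvec(o["orientation"]).as_matrix()
    print("t",round(o["clock"],2),"p",np.round(o["tcp_pos"],4),"x",np.round(Rm[:,0],4),"z",np.round(Rm[:,2],4),"q",np.round(o["joints"],2),"F",np.round(o["contact_force"],1),"w",round(o["grip_width"],4))
E
python3 -c "
from h import *
o,f=snap('w1');show(o)"
```

```text
t 2.65 p [ 0.4924 -0.1591  0.2308] x [-0.1226 -0.9925  0.0017] z [-2.0e-04 -1.7e-03 -1.0e+00] q [ 0.4   0.23 -0.24  1.92  0.07  1.   -1.57] F [-0.6 -1.1 -0.3] w 0.0649
```

View pics/w1.png

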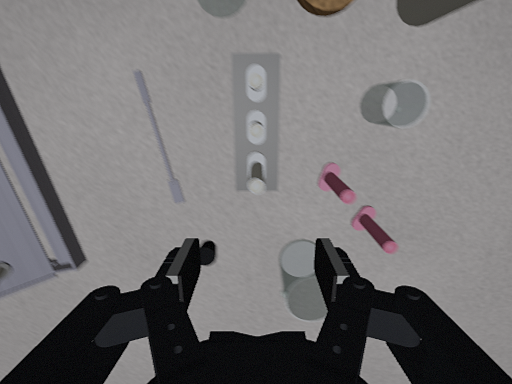

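The wrist view shows the long peg's tip at (256,186), centred between the fingers. The short pegs are behind it and the beaker is at (403,104).

```bash
python3 - <<'E'
from h import *
np.set_printoptions(precision=4,suppress=True)
w=load("w1");t=load("top0");s=load("scene0")
k=w["tcp"]
print("tip z.118",onz(w,(256.5,186),.118,k), onz(t,(308.7,218.5),.118),onz(s,(219.2,209.7),.118))
print(tri([ray(w,(256.5,186),k),ray(t,(308.7,218.5)),ray(s,(219.2,209.7))]))
print("short tips",onz(w,(256.5,84),.076,k),onz(w,(257,129),.076,k))
print("beaker top rim", onz(w,(404,104),.07,k))
crop(w,220,40,80,160,4,"w1c.png")
print("expected start tool y", R.from_rotvec(k[1]).as_matrix())
E
```

```text
tip z.118 [ 0.4945 -0.1601  0.118 ] [ 0.4913 -0.1585  0.118 ] [ 0.4937 -0.1604  0.118 ]
(array([ 0.4926, -0.1592,  0.1157]), [np.float64(0.0014441082909010742), np.float64(0.0011968220937199185), np.float64(0.0006891319096079531)])
short tips [ 0.59  -0.172  0.076] [ 0.5453 -0.1669  0.076 ]
beaker top rim [ 0.5513 -0.3258  0.07  ]
expected start tool y [[-0.1226 -0.9925 -0.0002]
 [-0.9925  0.1226 -0.0017]
 [ 0.0017 -0.     -1.    ]]
```

View pics/w1c.png

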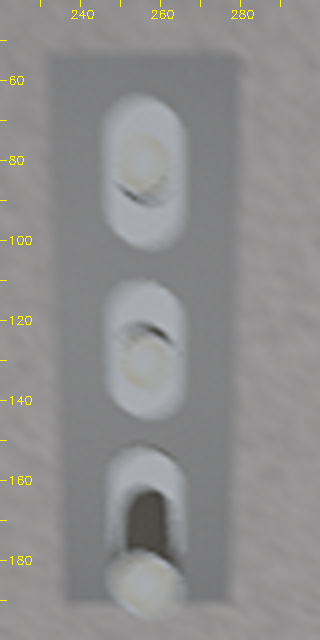

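Emit:
{"name": "send_rows", "arguments": {
  "series": [
    [[0.0005, -0.0003, 0.019], [0, 0, 0]],
    [[0.0005, -0.0003, 0.019], [0, 0, 0]],
    [[0, 0, 0.019], [0, 0, 0]],
    [[0, 0, 0.019], [0, 0, 0]],
    [[0, 0, 0.019], [0, 0, 0]],
    [[0, 0, 0.019], [0, 0, 0]],
    [[0, 0, 0.019], [0, 0, 0]],
    [[0, 0, 0.019], [0, 0, 0]],
    [[0, 0, 0.019], [0, 0, 0]],
    [[0, 0, 0], [0, 0, 0]]
  ]
}}

```text
clock: 3.95
tcp_pos: [0.4912, -0.161, 0.0588]
orientation: [2.08, -2.351, -0.002]
contact_force: [0.1, 0.4, 1.0]
grip_width: 0.0654
```

Emit:
{"name": "send_rows", "arguments": {
  "series": [
    [[0, 0, 0], [0, 0, 0]],
    [[0, 0, 0], [0, 0, 0]],
    [[0, 0, 0], [0, 0, 0]],
    [[0, 0, 0], [0, 0, 0]],
    [[0, 0, 0], [0, 0, 0]],
    [[0, 0, 0], [0, 0, 0]]
  ],
  "fingers": 255,
  "grip_force": 50
}}

```text
clock: 4.7
tcp_pos: [0.493, -0.1613, 0.0606]
orientation: [2.081, -2.352, 0.004]
contact_force: [-1.3, 0.2, 6.0]
grip_width: 0.015
```

```bash
python3 -c "
from h import *
o,f=snap('w2');show(o)"
```

```text
t 4.7 p [ 0.493  -0.1613  0.0606] x [-0.1218 -0.9926  0.0019] z [ 0.0011 -0.0021 -1.    ] q [ 0.36  0.47 -0.21  2.05  0.16  0.64 -1.65] F [-1.3  0.2  6. ] w 0.015
```

View pics/w2.png

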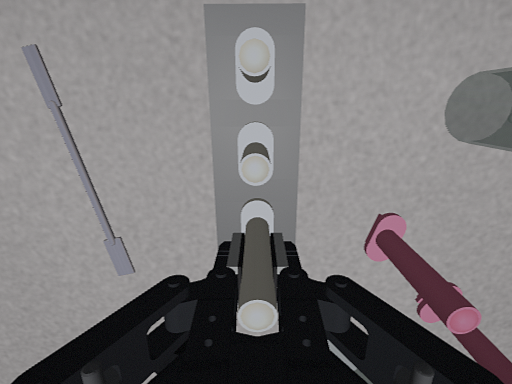

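The peg is held (width 15 mm) and straight in the pads, with its tip at (257,317). I'll lift it, then refine the slot from the bushing outlines.

Emit:
{"name": "send_rows", "arguments": {
  "series": [
    [[0, 0, -0.01], [0, 0, 0]],
    [[0, 0, -0.015], [0, 0, 0]],
    [[0, 0, -0.02], [0, 0, 0]],
    [[0, 0, -0.025], [0, 0, 0]],
    [[0, 0, -0.03], [0, 0, 0]],
    [[0, 0, -0.03], [0, 0, 0]],
    [[0, 0, -0.03], [0, 0, 0]],
    [[0, 0, -0.03], [0, 0, 0]],
    [[0, 0, -0.01], [0, 0, 0]]
  ]
}}

```text
clock: 5.88
tcp_pos: [0.4933, -0.161, 0.2625]
orientation: [-2.081, 2.352, -0.007]
contact_force: [0.7, -0.4, -0.8]
grip_width: 0.0148
```

```bash
python3 - <<'E'
from h import *
t=load("top0");s=load("scene0")
crop(t,95,205,85,75,9,"t_b.png"); crop(s,255,90,60,45,13,"s_b.png")
E
```

```text
(no output)
```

View pics/t_b.png

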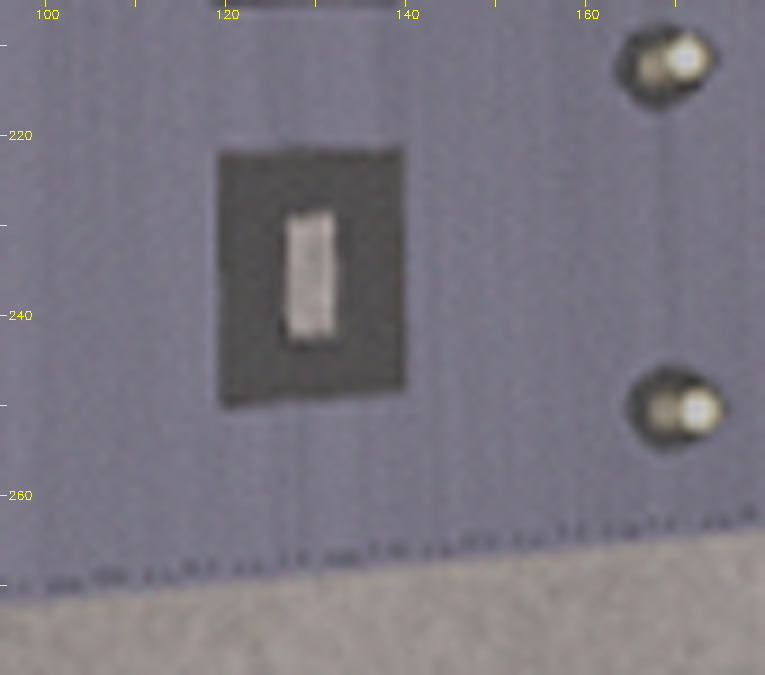

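View pics/s_b.png

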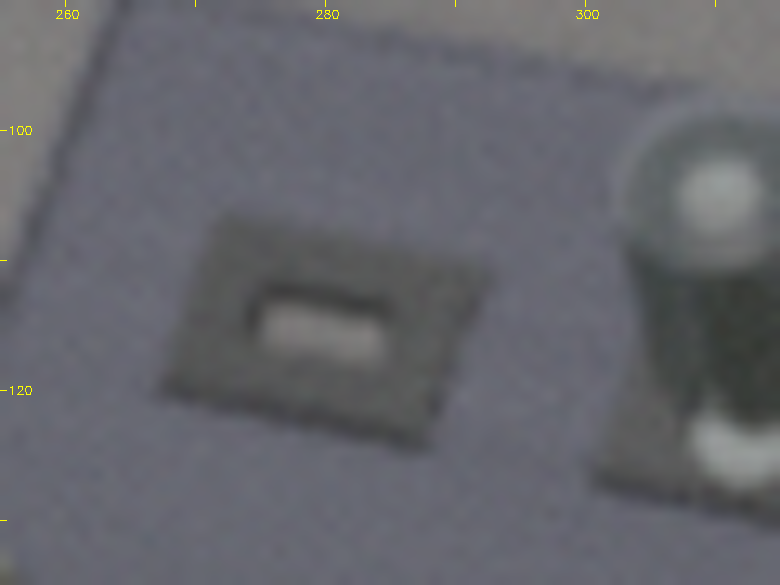

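```bash
python3 - <<'E'
from h import *
np.set_printoptions(precision=4,suppress=True)
t=load("top0");s=load("scene0")
A=[(119.3,222),(139.7,221.6),(140,248.3),(119.3,250)]
B=[(293,110.5),(288,124.5),(267.5,120.5),(272.3,106.5)]
X=[]
for a,b in zip(A,B):
    x,e=tri([ray(t,a),ray(s,b)]); X.append(x); print(x,np.round(e,4))
X=np.array(X); c=X.mean(0); print("center",c)
n=np.cross(X[0]-X[2],X[1]-X[3]); n/=np.linalg.norm(n); print("n",n*np.sign(n[2]))
yd=(X[0]+X[1]-X[2]-X[3])/2; xd=(X[0]+X[3]-X[1]-X[2])/2
print("size",np.linalg.norm(yd),np.linalg.norm(xd),"yaw",np.degrees(np.arctan2(yd[1],yd[0])),np.degrees(np.arctan2(xd[1],xd[0])),"slope",np.degrees(np.arcsin(xd[2]/np.linalg.norm(xd))))
# stubs, pegs lines
for a,b in (((168.2,212.5),(257-0,138.5)),):pass
# board plane check, corners from top at z=0.1675 / low
for p in ((92.5,271),(92,116)): print("hi",onz(t,p,.1675))
for p in ((264,89),(383,111)): print("hi s",onz(s,p,.1675))
# per-camera slot on plane z = .115+.5*u
E
```

```text
[0.4804 0.2685 0.1408] [0.0016 0.0016]
[0.4824 0.2312 0.1163] [0.0017 0.0017]
[0.421  0.2279 0.115 ] [0.0011 0.0011]
[0.418  0.2653 0.14  ] [0.0011 0.0011]
center [0.4504 0.2482 0.128 ]
n [ 0.0148 -0.5513  0.8341]
size 0.06194709562670462 0.044872458818050714 yaw 3.051674747956018 93.83154474104987 slope 33.45177928029481
hi [0.374  0.3087 0.1675]
hi [0.7139 0.3305 0.1675]
hi s [0.3742 0.3031 0.1675]
hi s [0.7181 0.3304 0.1675]
```

```bash
cat >> h.py <<'E'
yw=np.radians(94); XR=np.array([np.cos(yw),np.sin(yw),0]); NB=-.5*XR+np.array([0,0,.75**.5]); XB=.75**.5*XR+np.array([0,0,.5]); YB=np.cross(NB,XB)
S0=np.array([.450,.248,.129])
E
python3 - <<'E'
from h import *
from bench import r
o=r.get_obs(); show(o)
R1=toolR(-NB,-XB)
print(NB,XB,YB); print(plan(o["tcp_pos"],o["orientation"],S0+NB*.085,R1,vmax=.025))
E
```

```text
t 5.88 p [ 0.4933 -0.161   0.2625] x [-0.1218 -0.9925  0.0023] z [ 0.004  -0.0028 -1.    ] q [ 0.41  0.2  -0.25  1.88  0.06  1.07 -1.55] F [ 0.7 -0.4 -0.8] w 0.0148
[ 0.03487824 -0.49878203  0.8660254 ] [-0.06041088  0.86391581  0.5       ] [-9.97564050e-01 -6.97564737e-02 -3.46944695e-18]
(15, [-0.023, 0.0034, 0.0099], [-0.041, -0.401, -0.142])
```

Emit:
{"name": "send_rows", "arguments": {
  "series": [
    [[-0.023, 0.0034, 0.0099], [-0.041, -0.401, -0.142]],
    [[-0.023, 0.0034, 0.0099], [-0.041, -0.401, -0.142]],
    [[-0.023, 0.0034, 0.0099], [-0.041, -0.401, -0.142]],
    [[-0.023, 0.0034, 0.0099], [-0.041, -0.401, -0.142]],
    [[-0.023, 0.0034, 0.0099], [-0.041, -0.401, -0.142]],
    [[-0.023, 0.0034, 0.0099], [-0.041, -0.401, -0.142]],
    [[-0.023, 0.0034, 0.0099], [-0.041, -0.401, -0.142]],
    [[-0.023, 0.0034, 0.0099], [-0.041, -0.401, -0.142]],
    [[-0.023, 0.0034, 0.0099], [-0.041, -0.401, -0.142]],
    [[-0.023, 0.0034, 0.0099], [-0.041, -0.401, -0.142]],
    [[-0.023, 0.0034, 0.0099], [-0.041, -0.401, -0.142]],
    [[-0.023, 0.0034, 0.0099], [-0.041, -0.401, -0.142]],
    [[-0.023, 0.0034, 0.0099], [-0.041, -0.401, -0.142]],
    [[-0.023, 0.0034, 0.0099], [-0.041, -0.401, -0.142]],
    [[-0.023, 0.0034, 0.0099], [-0.041, -0.401, -0.142]],
    [[0, 0, 0], [0, 0, 0]],
    [[0, 0, 0], [0, 0, 0]]
  ]
}}

```text
clock: 8.0
tcp_pos: [0.4529, 0.206, 0.2003]
orientation: [-1.999, 1.868, 0.54]
contact_force: [-0.7, -0.1, 0.1]
grip_width: 0.0149
```

```bash
python3 -c "
from h import *
o,f=snap('w3');show(o)
from bench import r
for i in range(4): print(r.get_obs()['tcp_pos'])
o,g=snap('s3','scene');show(o)
crop(g,215,30,160,120,5,'s3c.png')
crop(f,150,80,220,170,3,'w3c.png')
print(plan(o['tcp_pos'],o['orientation'],S0+NB*.085,toolR(-NB,-XB),n=1))"
```

```text
t 8.0 p [0.4529 0.206  0.2003] x [ 0.0575 -0.8636 -0.5008] z [-0.0372  0.4994 -0.8655] q [ 0.28  0.29 -0.59  2.08 -0.52  0.78 -1.41] F [-0.7 -0.1  0.1] w 0.0149
[0.45302629 0.20583609 0.20031576]
[0.45302629 0.20583609 0.20031576]
[0.45302629 0.20583609 0.20031576]
[0.45302629 0.20583609 0.20031576]
t 8.05 p [0.453  0.2058 0.2003] x [ 0.0572 -0.8637 -0.5008] z [-0.0369  0.4994 -0.8656] q [ 0.28  0.29 -0.59  2.08 -0.52  0.78 -1.41] F [-0.3 -0.8 -0.6] w 0.0148
(1, [-0.001, 0.0001, -0.0021], [0.022, 0.01, -0.037])
```

View pics/w3c.png

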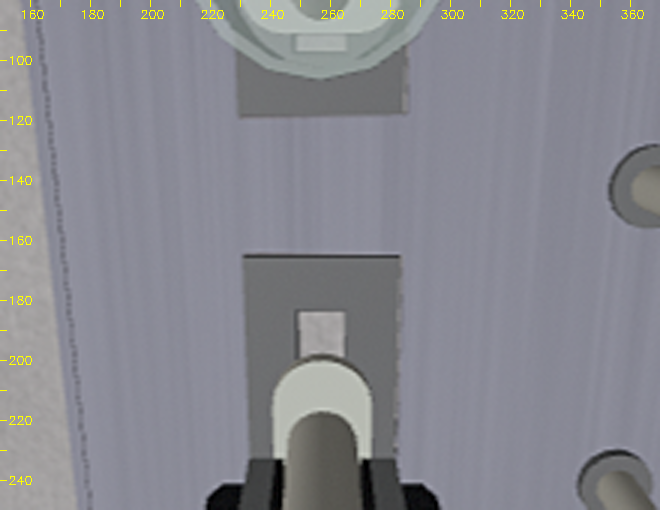

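View pics/s3c.png

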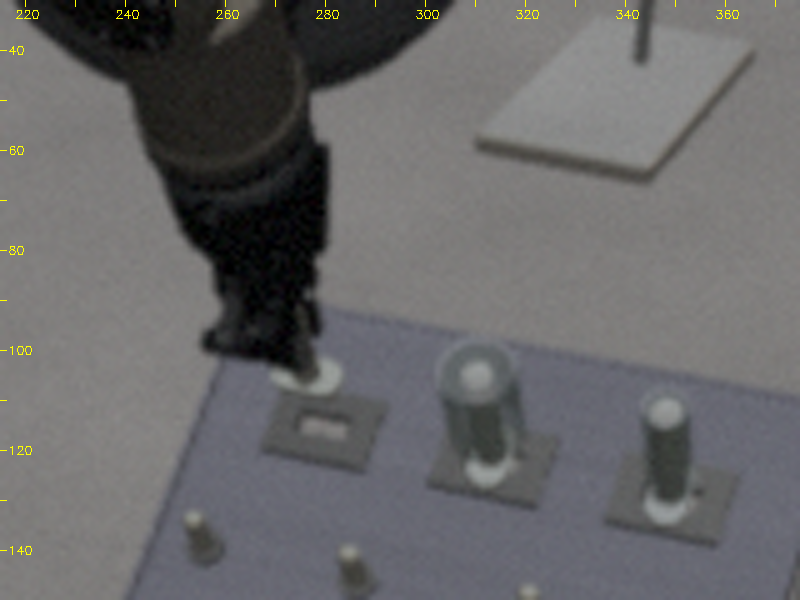

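```bash
python3 - <<'E'
from h import *
f=load("w3"); T=np.array(f["T_tool_cam"])
def tz(p,z): # point in tool frame at tool z
    d=T[:3,:3]@np.array([(p[0]-f["cx"])/f["fx"],(p[1]-f["cy"])/f["fy"],1]); o=T[:3,3]
    return o+d*(z-o[2])/d[2]
c=tz((257.5,199),.0306); print("collar edge",c,"-> axis y",c[1]+.020)
for z in (.075,.08,.085,.09):
    a=tz((257.3,117.5),z);b=tz((257.3,165),z);e=tz((257.3,184),z)
    w=tz((283.3,165),z)-tz((231.2,165),z); sw=tz((265,190),z)-tz((249.5,190),z)
    print(z,"gap",b[1]-a[1],"w",w[0],sw[0],"slot ctr",b[0],"y from bush",b[1]+.031,"from slot",e[1]+.015)
print("collar x",tz((241.2,215),.0306),tz((273.8,215),.0306))
E
```

```text
collar edge [ 0.00073058 -0.01778667  0.0306    ] -> axis y 0.0022133327742666596
0.075 gap 0.0376967994420832 w 0.042849084129884224 0.01313649631816013 slot ctr 0.0006364472713730851 y from bush -0.0005754070058429442 from slot -0.00028261251322048153
0.08 gap 0.03855829020975721 w 0.0438283208536251 0.013436706693183233 slot ctr 0.000641158376133703 y from bush 0.0005372038772984561 from slot 0.0012023401135898837
0.085 gap 0.039419780977431214 w 0.04480755757736597 0.01373691706820634 slot ctr 0.000645869480894321 y from bush 0.0016498147604398564 from slot 0.002687292740400235
0.09 gap 0.040281271745105214 w 0.04578679430110684 0.014037127443229444 slot ctr 0.0006505805856549389 y from bush 0.0027624256435812636 from slot 0.0041722453672106
collar x [-0.01062442 -0.00595162  0.0306    ] [ 0.01209026 -0.00594415  0.0306    ]
```

Emit:
{"name": "send_rows", "arguments": {
  "series": [
    [[0, 0, 0.008], [0, 0, 0]],
    [[0, 0, 0.009], [0, 0, 0]],
    [[0, 0, 0.008], [0, 0, -0.037]],
    [[0, 0, 0], [0, 0, 0]],
    [[0, 0, 0], [0, 0, 0]]
  ]
}}

```text
clock: 8.72
tcp_pos: [0.4518, 0.2191, 0.1788]
orientation: [-2.002, 1.863, 0.54]
contact_force: [0.1, -0.0, -0.1]
grip_width: 0.0148
```

```bash
cat >> h.py <<'E'
def tz(f,p,z):
    T=np.array(f["T_tool_cam"]); d=T[:3,:3]@np.array([(p[0]-f["cx"])/f["fx"],(p[1]-f["cy"])/f["fy"],1]); o=T[:3,3]
    return o+d*(z-o[2])/d[2]
E
python3 -c "
from h import *
o,f=snap('w4');show(o)
print('above',(o['tcp_pos']-S0)@NB)
o,g=snap('s4','scene')
crop(g,245,80,70,55,11,'s4c.png')
crop(f,200,110,120,120,5,'w4c.png')"
```

```text
t 8.72 p [0.4518 0.2191 0.1788] x [ 0.0614 -0.863  -0.5014] z [-0.0376  0.5    -0.8652] q [ 0.26  0.32 -0.59  2.1  -0.52  0.72 -1.41] F [ 0.1 -0.  -0.1] w 0.0148
above 0.05760907289124271
```

View pics/w4c.png

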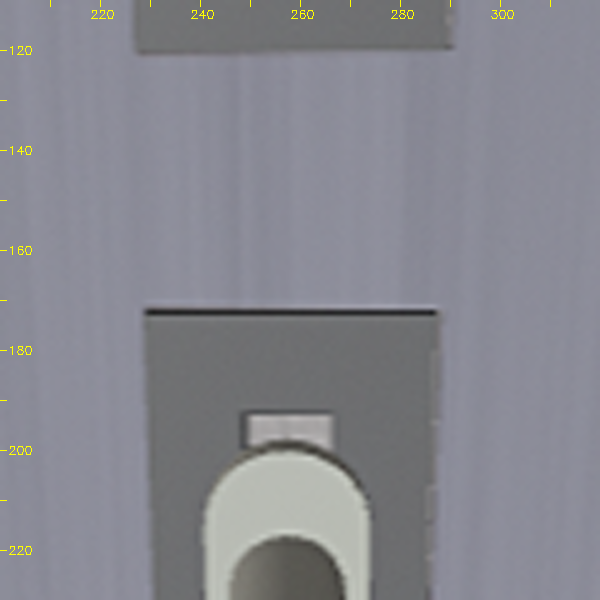

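View pics/s4c.png

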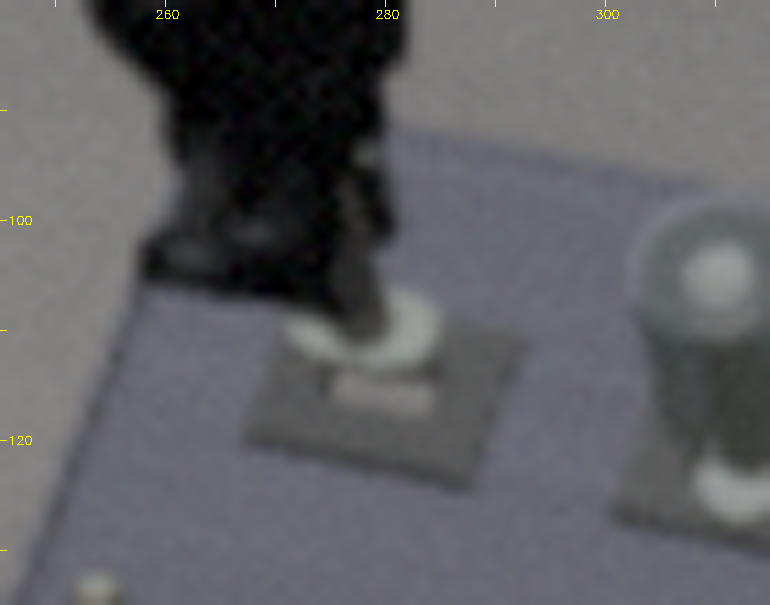

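```bash
python3 - <<'E'
from h import *
f=load("w4")
for cz in (.029,.0306):
  c=tz(f,(257.3,199),cz); print("collar edge",c,"-> axis y",c[1]+.020, tz(f,(241,213),cz)[0],tz(f,(274,213),cz)[0])
for z in (.050,.0525,.055,.0575,.06):
    a=tz(f,(257.3,120.2),z);b=tz(f,(257.3,172.3),z);e=tz(f,(257.3,192.8),z)
    w=tz(f,(287.4,172),z)-tz(f,(228.8,172),z); sw=tz(f,(266.3,195),z)-tz(f,(248.2,195),z)
    print(z,"gap",b[1]-a[1],"w",w[0],sw[0],"slot ctr",tz(f,(257.7,195),z)[0],"y from bush",b[1]+.031,"from slot",e[1]+.015)
E
```

```text
collar edge [ 0.00058918 -0.01835791  0.029     ] -> axis y 0.0016420941356619125 -0.010636077043171092 0.01208915550637005
collar edge [ 0.00059068 -0.01778471  0.0306    ] -> axis y 0.0022152868412190947 -0.010738519402163853 0.012197146390015385
0.05 gap 0.03705410533072468 w 0.04304447181527955 0.013670556010004952 slot ctr 0.0009110950493981664 y from bush -0.0006693373748570333 from slot -0.0007941203750497228
0.0525 gap 0.03753212867828168 w 0.04359977499497613 0.013846915549347265 slot ctr 0.0009173409885477563 y from bush -4.250420434380453e-05 from slot 3.7513972167377285e-05
0.055 gap 0.03801015202583869 w 0.04415507817467271 0.014023275088689578 slot ctr 0.0009235869276973464 y from bush 0.0005843289661694243 from slot 0.0008691483193844912
0.0575 gap 0.03848817537339569 w 0.04471038135436928 0.01419963462803189 slot ctr 0.0009298328668469363 y from bush 0.001211162136682653 from slot 0.0017007826666015913
0.06 gap 0.03896619872095271 w 0.04526568453406585 0.014375994167374201 slot ctr 0.0009360788059965263 y from bush 0.0018379953071958888 from slot 0.002532417013818705
```

Emit:
{"name": "send_rows", "arguments": {
  "series": [
    [[0.0001, -0.0008, 0.003], [0, 0, 0]],
    [[0, 0, 0.003], [0, 0, 0]],
    [[0, 0, 0.003], [0, 0, 0]],
    [[0, 0, 0.003], [0, 0, 0]],
    [[0, 0, 0.003], [0, 0, 0]],
    [[0, 0, 0.003], [0, 0, 0]],
    [[0, 0, 0], [0, 0, 0]]
  ]
}}

```text
clock: 9.7
tcp_pos: [0.4517, 0.2281, 0.163]
orientation: [-2.002, 1.863, 0.54]
contact_force: [0.7, 1.1, 0.2]
grip_width: 0.0148
```

```bash
python3 -c "
from h import *
o,f=snap('w5');show(o)
print('above',(o['tcp_pos']-S0)@NB)
crop(f,200,110,120,120,5,'w5c.png')"
```

```text
t 9.7 p [0.4517 0.2281 0.163 ] x [ 0.0613 -0.8631 -0.5014] z [-0.038   0.5    -0.8652] q [ 0.24  0.35 -0.6   2.11 -0.52  0.67 -1.42] F [0.7 1.1 0.2] w 0.0148
above 0.03940070477711266
```

View pics/w5c.png

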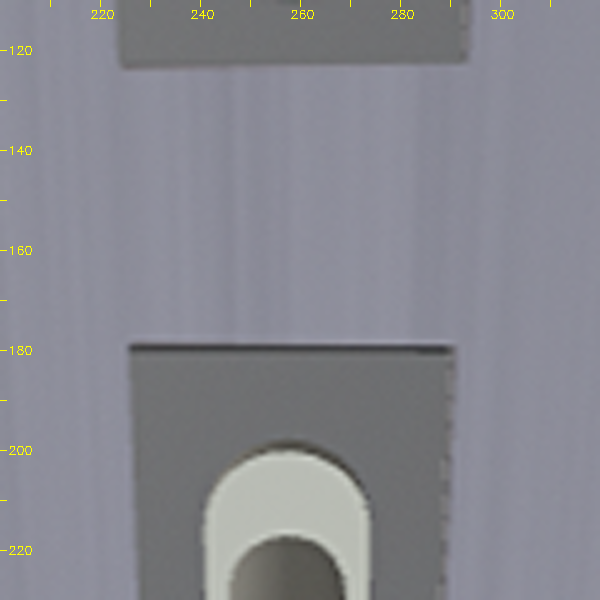

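There is no force at 39 mm, so the nose is already in the slot mouth. I'll carry on pushing.

Emit:
{"name": "send_rows", "arguments": {
  "series": [
    [[0, 0, 0.0015], [0, 0, 0]],
    [[0, 0, 0.0015], [0, 0, 0]],
    [[0, 0, 0.0015], [0, 0, 0]],
    [[0, 0, 0.0015], [0, 0, 0]],
    [[0, 0, 0], [0, 0, 0]]
  ]
}}

```text
clock: 10.38
tcp_pos: [0.4518, 0.2306, 0.1588]
orientation: [-2.001, 1.864, 0.54]
contact_force: [-4.0, -6.6, 13.8]
grip_width: 0.0149
```

Emit:
{"name": "send_rows", "arguments": {
  "series": [
    [[0, 0, 0.001], [0, 0, 0]],
    [[0, 0, 0.001], [0, 0, 0]],
    [[0, 0, 0], [0, 0, 0]]
  ]
}}

```text
clock: 10.75
tcp_pos: [0.452, 0.2306, 0.1586]
orientation: [-2.001, 1.864, 0.539]
contact_force: [-11.9, -18.9, 36.6]
grip_width: 0.0149
```

```bash
python3 -c "
from h import *
o,f=snap('w6');show(o)
print('above',(o['tcp_pos']-S0)@NB,'Fn',o['contact_force']@NB)
crop(f,200,110,120,120,5,'w6c.png')"
```

```text
t 10.75 p [0.452  0.2306 0.1586] x [ 0.0608 -0.8632 -0.5011] z [-0.0374  0.4997 -0.8654] q [ 0.23  0.36 -0.6   2.11 -0.52  0.66 -1.42] F [-11.9 -18.9  36.6] w 0.0149
above 0.034335062038556 Fn 40.685707808967805
```

View pics/w6c.png

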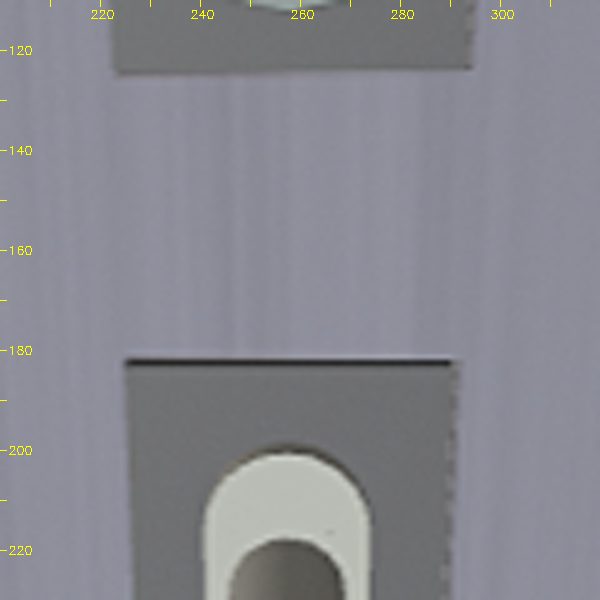

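```bash
python3 - <<'E'
from h import *
f=load("w3"); crop(f,215,50,85,60,8,"w3d.png")
for z in (.075,.08,.085,.09,.095):
  print(z,tz(f,(257.3,183.7),z)[1]-tz(f,(257.3,97),z)[1])
f=load("w6")
for z in (.0305,.0345,.0385,.0426):
    print(z, tz(f,(257,182.3),z)[1]-tz(f,(257,124.7),z)[1], tz(f,(290.6,182),z)[0]-tz(f,(225,182),z)[0])
E
```

```text
0.075 0.06878384088137016
0.08 0.07035576859835048
0.085 0.07192769631533079
0.09 0.07349962403231108
0.095 0.07507155174929141
0.0305 0.03747830272763077 0.043861001491826104
0.0345 0.03833844842910411 0.04486763330676408
0.0385 0.039198594130577455 0.04587426512170206
0.0426 0.040080243474587635 0.0469060627320135
```

View pics/w3d.png

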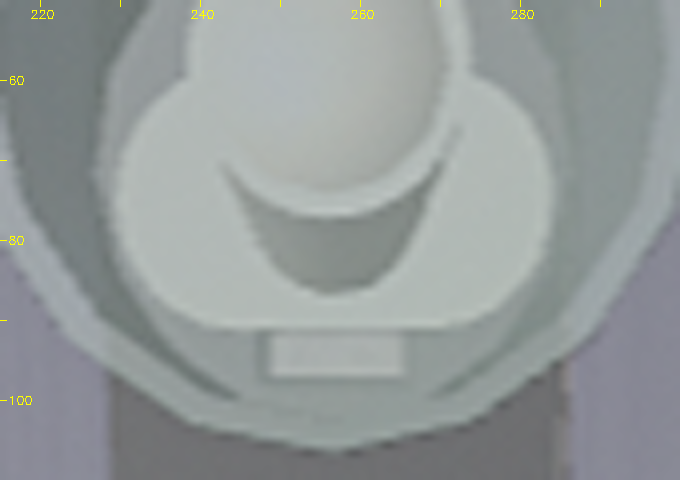

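```bash
python3 -c "
from h import *
o,g=snap('s6','scene')
crop(g,245,80,70,55,11,'s6c.png')"
```

```text
(no output)
```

View pics/s6c.png

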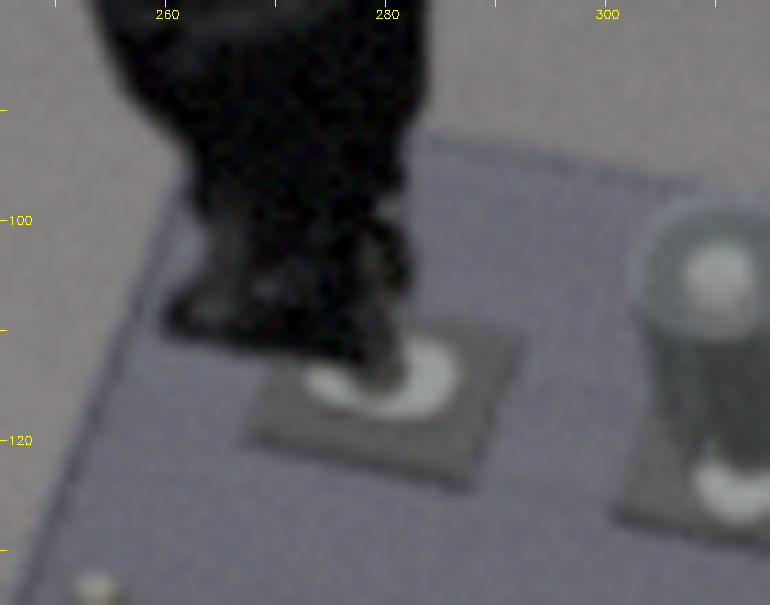

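Matching the two slots at their known 70 mm edge distance puts the face 79 mm away in w3. That leaves 30.4 mm now, which is the collar seated. I'll ease the push and turn a quarter.

Emit:
{"name": "send_rows", "arguments": {
  "series": [
    [[0, 0, -0.0018], [0, 0, 0]],
    [[0, 0, 0], [0, 0, 0]]
  ]
}}

```text
clock: 11.1
tcp_pos: [0.452, 0.2306, 0.1587]
orientation: [-2.001, 1.864, 0.539]
contact_force: [-4.0, -7.2, 14.4]
grip_width: 0.0148
```

Emit:
{"name": "send_rows", "arguments": {
  "series": [
    [[-0.0001, 0, 0], [0, 0, -1]],
    [[-0.0001, 0.0001, 0], [0, 0, -1]],
    [[-0.0001, 0, 0], [0, 0, -1]],
    [[-0.0001, 0.0001, 0], [0, 0, -1]],
    [[-0.0001, 0, 0], [0, 0, -1]],
    [[-0.0001, 0.0001, 0], [0, 0, -1]],
    [[0, 0, 0], [0, 0, 0]]
  ]
}}

```text
clock: 11.98
tcp_pos: [0.4531, 0.2304, 0.1586]
orientation: [-2.359, 1.253, 0.379]
contact_force: [0.2, -6.5, 6.2]
grip_width: 0.0149
```

```bash
python3 -c "
from h import *
o,f=snap('w7');show(o)
print('above',(o['tcp_pos']-S0)@NB,'Fn',o['contact_force']@NB,o['contact_force']@XB,o['contact_force']@YB,o['moment'])
"
```

```text
t 11.97 p [0.4531 0.2304 0.1586] x [ 0.5518 -0.7127 -0.4331] z [-0.0341  0.4996 -0.8656] q [ 0.33  0.39 -0.72  2.1  -0.43  0.64 -0.98] F [ 0.2 -6.5  6.2] w 0.0149
above 0.03452150952860373 Fn 8.644460631605199 -2.5289618722557408 0.29231495045469624 [-0.9157366  -0.09435549  0.00588788]
```

View pics/w7.png

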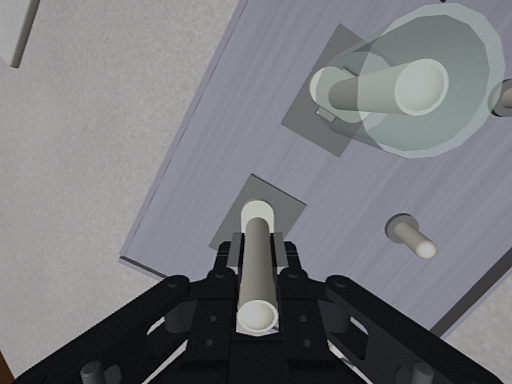

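The peg has turned 30° with the tool at low force, so the bar is clear below the bushing. I'll continue the turn.

Emit:
{"name": "send_rows", "arguments": {
  "series": [
    [[-0.0001, 0, 0], [0, 0, -1]],
    [[-0.0001, 0.0001, 0], [0, 0, -1]],
    [[-0.0001, 0, 0], [0, 0, -1]],
    [[-0.0001, 0.0001, 0], [0, 0, -1]],
    [[-0.0001, 0, 0], [0, 0, -1]],
    [[-0.0001, 0.0001, 0], [0, 0, -1]],
    [[-0.0001, 0, 0], [0, 0, -1]],
    [[-0.0001, 0.0001, 0], [0, 0, -1]],
    [[-0.0001, 0, 0], [0, 0, -1]],
    [[-0.0001, 0.0001, 0], [0, 0, -1]],
    [[-0.0001, 0, 0], [0, 0, -1]],
    [[-0.0001, 0.0001, 0], [0, 0, -1]],
    [[0, 0, 0], [0, 0, 0]]
  ]
}}

```text
clock: 13.65
tcp_pos: [0.4521, 0.2311, 0.159]
orientation: [-2.615, -0.092, 0.023]
contact_force: [0.4, -5.5, 8.1]
grip_width: 0.0149
```

```bash
python3 -c "
from h import *
o,f=snap('w8');show(o)
print('above',(o['tcp_pos']-S0)@NB,'Fn',o['contact_force']@NB,o['contact_force']@XB,o['contact_force']@YB,o['moment'])
o,g=snap('s8','scene')
crop(g,245,80,70,55,11,'s8c.png')
"
```

```text
t 13.65 p [0.4521 0.2311 0.159 ] x [0.9975 0.0701 0.0016] z [-0.0338  0.5005 -0.8651] q [ 0.53  0.48 -0.99  2.09 -0.18  0.61 -0.15] F [ 0.4 -5.5  8.1] w 0.0149
above 0.03451051177536367 Fn 9.764015371862278 -0.696876944321593 -0.01017694436044239 [-0.53907289 -0.20802933  0.03276828]
```

View pics/w8.png

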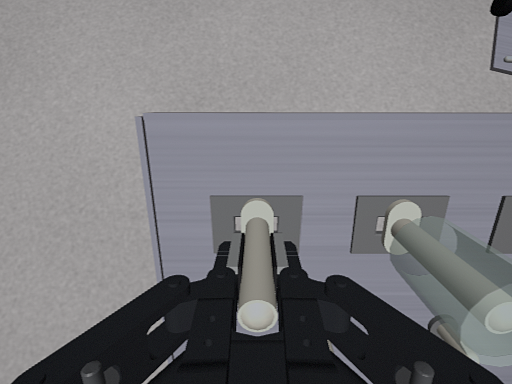

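View pics/s8c.png

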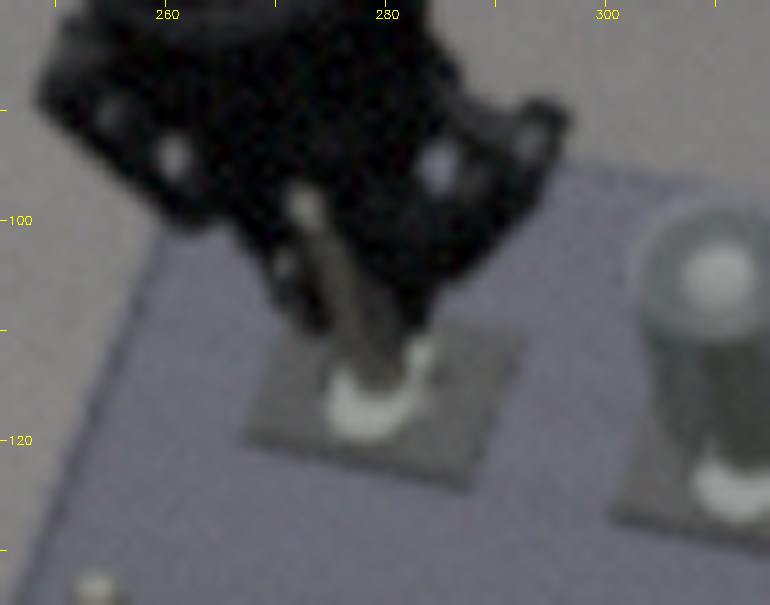

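The turn is complete, and the slot ends show evenly either side of the collar at (238,223) and (276,223), as on the neighbour. I'll open the fingers and retract along the axis.

Emit:
{"name": "send_rows", "arguments": {
  "series": [
    [[0, 0, 0], [0, 0, 0]],
    [[0, 0, 0], [0, 0, 0]],
    [[0, 0, 0], [0, 0, 0]],
    [[0, 0, -0.01], [0, 0, 0]],
    [[0, 0, -0.02], [0, 0, 0]],
    [[0, 0, -0.03], [0, 0, 0]],
    [[0, 0, -0.03], [0, 0, 0]],
    [[0, 0, -0.03], [0, 0, 0]],
    [[0, 0, -0.02], [0, 0, 0]],
    [[0, 0, 0], [0, 0, 0]]
  ],
  "fingers": 130
}}

```text
clock: 15.0
tcp_pos: [0.4563, 0.1608, 0.2803]
orientation: [-2.616, -0.092, 0.023]
contact_force: [-0.3, 0.4, 0.2]
grip_width: 0.0419
```

```bash
python3 -c "
from h import *
o,f=snap('w9');show(o)
o,g=snap('s9','scene')
crop(g,245,60,120,90,6,'s9c.png')
"
```

```text
t 15.0 p [0.4563 0.1608 0.2803] x [9.976e-01 6.970e-02 8.000e-04] z [-0.0341  0.4992 -0.8658] q [ 0.83  0.29 -1.11  1.97 -0.31  0.96 -0.  ] F [-0.3  0.4  0.2] w 0.0419
```

View pics/w9.png

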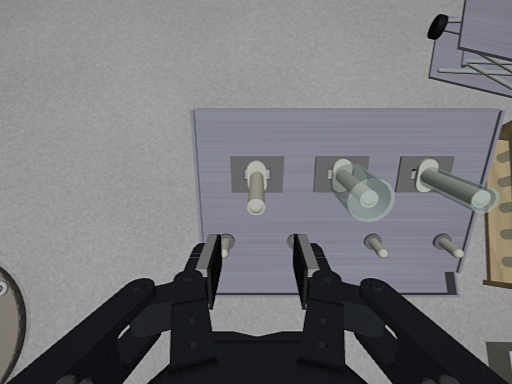

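View pics/s9c.png

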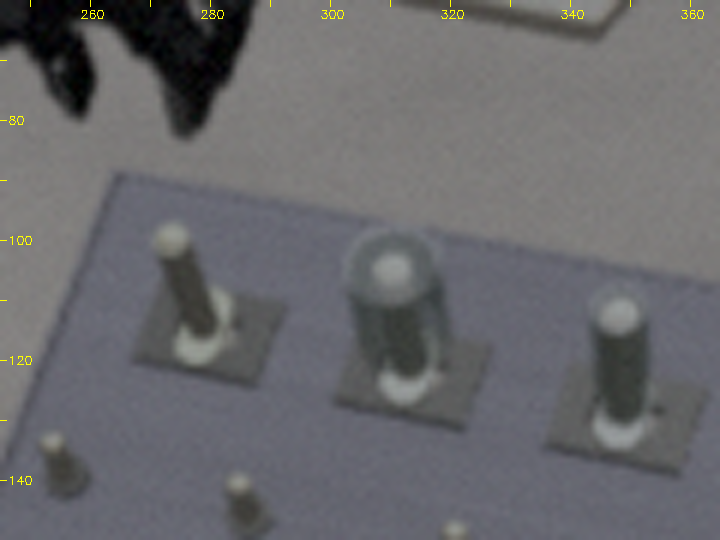

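```bash
python3 - <<'E'
from h import *
np.set_printoptions(precision=4,suppress=True)
w=load("w9");s=load("s9");k=w["tcp"]
X,e=tri([ray(w,(256,206.5),k),ray(s,(273.8,99.3))]);print("tip",X,e)
X=X
print("expected",S0+NB*.088, S0+NB*.092, "tip rel (u,v,n)",(X-S0)@XB,(X-S0)@YB,(X-S0)@NB)
C=(368.5,199);print(tri([ray(w,C,k),ray(s,(310.2,104.3))])[0],"cup peg tip")
# collar center wrist
for z in (.13,.133): print(onz(w,(256.5,173),z,k))
# beaker current
t=load("top0");s0=load("scene0")
crop(t,335,120,90,100,7,"t_bk.png"); crop(s0,175,260,80,70,8,"s_bk.png")
print("spout tip",tri([ray(t,(411.5,163)),ray(s0,(209.5,284))]))
E
```

```text
tip [0.4541 0.196  0.2056] [np.float64(0.0019962287739822906), np.float64(0.00199622877398236)]
expected [0.4531 0.2041 0.2052] [0.4532 0.2021 0.2087] tip rel (u,v,n) -0.00685613917113248 -0.0005145331458819617 0.09236152647640801
[0.5529 0.2092 0.2078] cup peg tip
[0.4491 0.2474 0.13  ]
[0.4492 0.2466 0.133 ]
spout tip (array([ 0.6103, -0.3789,  0.1671]), [np.float64(0.002694740483786149), np.float64(0.0026947404837861875)])
```

View pics/t_bk.png

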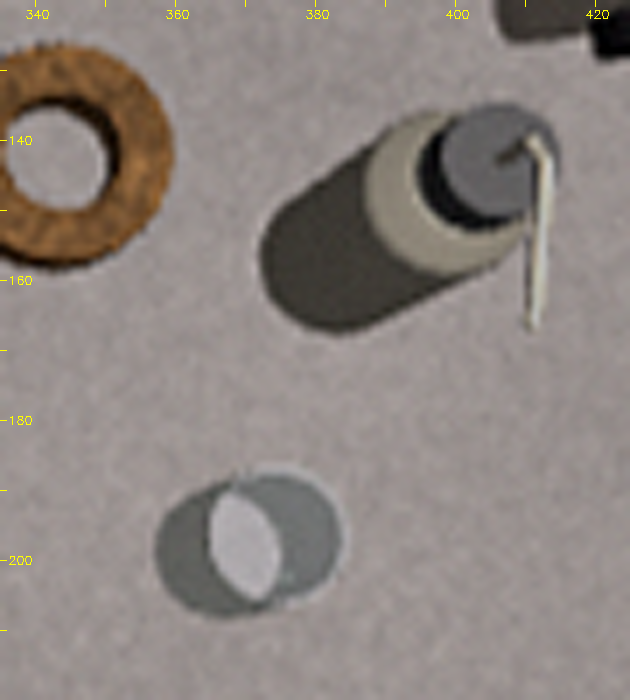

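View pics/s_bk.png

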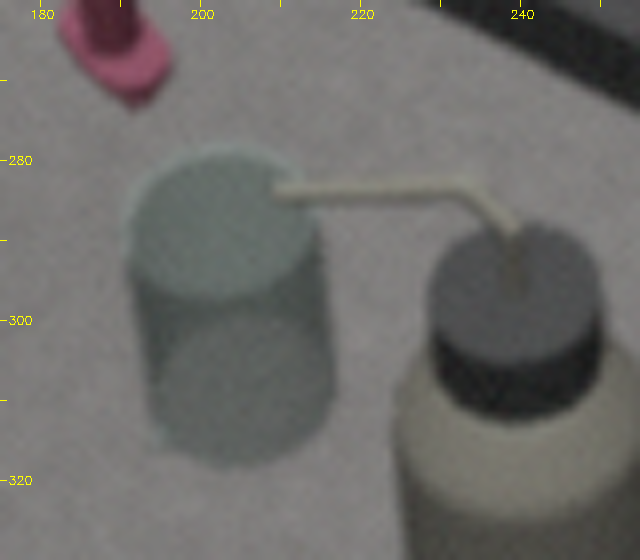

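The peg is in and locked. Its tip sits about 7 mm downhill of nominal, within the play (about 4°). The pictures put the beaker top at (202,287) in scene and (375,196) in top, and the bottle's spout is about 80 mm from the beaker's axis. Next is the beaker.

```bash
python3 - <<'E'
from h import *
from bench import r
o=r.get_obs(); b=np.radians(-40)
print(plan(o["tcp_pos"],o["orientation"],[.549,-.328,.20],toolR([0,0,-1],[np.cos(b),np.sin(b),0]),vmax=.03))
E
```

```text
(17, [0.0142, 0.0271, -0.0034], [-0.335, 0.137, 0.506])
```

Emit:
{"name": "send_rows", "arguments": {
  "series": [
    [[0.0142, 0.0271, -0.0034], [-0.335, 0.137, 0.506]],
    [[0.0142, 0.0271, -0.0034], [-0.335, 0.137, 0.506]],
    [[0.0142, 0.0271, -0.0034], [-0.335, 0.137, 0.506]],
    [[0.0142, 0.0271, -0.0034], [-0.335, 0.137, 0.506]],
    [[0.0142, 0.0271, -0.0034], [-0.335, 0.137, 0.506]],
    [[0.0142, 0.0271, -0.0034], [-0.335, 0.137, 0.506]],
    [[0.0142, 0.0271, -0.0034], [-0.335, 0.137, 0.506]],
    [[0.0142, 0.0271, -0.0034], [-0.335, 0.137, 0.506]],
    [[0.0142, 0.0271, -0.0034], [-0.335, 0.137, 0.506]],
    [[0.0142, 0.0271, -0.0034], [-0.335, 0.137, 0.506]],
    [[0.0142, 0.0271, -0.0034], [-0.335, 0.137, 0.506]],
    [[0.0142, 0.0271, -0.0034], [-0.335, 0.137, 0.506]],
    [[0.0142, 0.0271, -0.0034], [-0.335, 0.137, 0.506]],
    [[0.0142, 0.0271, -0.0034], [-0.335, 0.137, 0.506]],
    [[0.0142, 0.0271, -0.0034], [-0.335, 0.137, 0.506]],
    [[0.0142, 0.0271, -0.0034], [-0.335, 0.137, 0.506]],
    [[0.0142, 0.0271, -0.0034], [-0.335, 0.137, 0.506]],
    [[0, 0, 0], [0, 0, 0]],
    [[0, 0, 0], [0, 0, 0]]
  ],
  "fingers": 0
}}

```text
clock: 17.48
tcp_pos: [0.5497, -0.3281, 0.2006]
orientation: [-2.951, 1.072, 0.001]
contact_force: [0.1, -0.2, 0.3]
grip_width: 0.0852
```

```bash
python3 -c "
from h import *
o,f=snap('w10');show(o)
o,g=snap('s10','scene')
"
```

```text
t 17.48 p [ 0.5497 -0.3281  0.2006] x [ 0.7669 -0.6417 -0.001 ] z [ 2.0e-04  1.8e-03 -1.0e+00] q [ 0.79  0.49 -0.48  1.65  0.25  1.06 -0.46] F [ 0.1 -0.2  0.3] w 0.0852
```

View pics/w10.png

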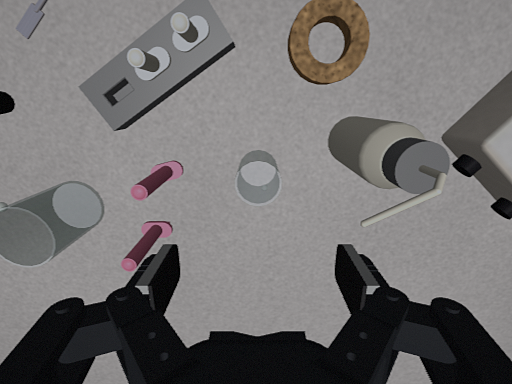

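View pics/s10.png

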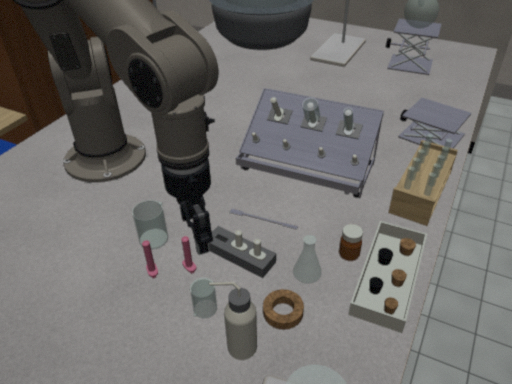

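```bash
python3 - <<'E'
from h import *
np.set_printoptions(precision=4,suppress=True)
f=load("w10");k=f["tcp"];t=load("top0");s=load("scene0")
crop(f,225,140,75,70,8,"w10c.png")
print("spout",tri([ray(t,(411,166)),ray(s,(209.5,283.7)),ray(f,(362.5,223.5),k)]))
for z in (.15,.167,.18): print(tz(f,(362.5,223.5),.2006-z))
print("beaker top",tz(f,(258.8,182.5),.2006-.07),onz(f,(258.8,182.5),.07,k))
E
```

```text
spout (array([ 0.6064, -0.3781,  0.165 ]), [np.float64(0.001141323192147108), np.float64(0.00021703182424047336), np.float64(0.0011310107607741806)])
[0.0828 0.0102 0.0506]
[0.0756 0.0023 0.0336]
[ 0.07   -0.0037  0.0206]
beaker top [ 0.002  -0.      0.1306] [ 0.5513 -0.3291  0.07  ]
```

View pics/w10c.png

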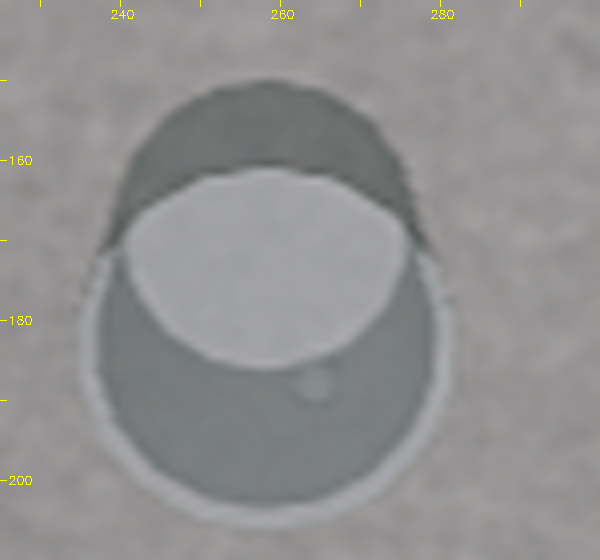

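The beaker's top is centred at (258.5,182.5), about 1–2 mm off the tool axis. The spout tip is about 75 mm to the side. I'll descend with the fingers partly open.

Emit:
{"name": "send_rows", "arguments": {
  "series": [
    [[0.001, 0, 0.0175], [0, 0, 0]],
    [[0, 0, 0.0175], [0, 0, 0]],
    [[0, 0, 0.0175], [0, 0, 0]],
    [[0, 0, 0.0175], [0, 0, 0]],
    [[0, 0, 0.0175], [0, 0, 0]],
    [[0, 0, 0.0175], [0, 0, 0]],
    [[0, 0, 0.0175], [0, 0, 0]],
    [[0, 0, 0.0175], [0, 0, 0]],
    [[0, 0, 0.0175], [0, 0, 0]],
    [[0, 0, 0.0175], [0, 0, 0]],
    [[0, 0, 0], [0, 0, 0]]
  ],
  "fingers": 50
}}

```text
clock: 18.95
tcp_pos: [0.5493, -0.3286, 0.0238]
orientation: [-2.951, 1.073, 0.005]
contact_force: [-0.7, 0.2, 0.4]
grip_width: 0.0683
```

Emit:
{"name": "send_rows", "arguments": {
  "series": [
    [[0, 0, 0], [0, 0, 0]],
    [[0, 0, 0], [0, 0, 0]],
    [[0, 0, 0], [0, 0, 0]],
    [[0, 0, 0], [0, 0, 0]]
  ],
  "fingers": 255,
  "grip_force": 30
}}

```text
clock: 19.45
tcp_pos: [0.5507, -0.3294, 0.0263]
orientation: [-2.952, 1.073, -0.001]
contact_force: [-0.7, -0.2, 3.1]
grip_width: 0.0484
```

```bash
python3 -c "
from h import *
o,f=snap('w11');show(o)
"
```

```text
t 19.45 p [ 0.5507 -0.3294  0.0263] x [ 7.665e-01 -6.423e-01  4.000e-04] z [ 1.e-03  5.e-04 -1.e+00] q [ 0.73  0.7  -0.41  1.75  0.37  0.76 -0.56] F [-0.7 -0.2  3.1] w 0.0484
```

View pics/w11.png

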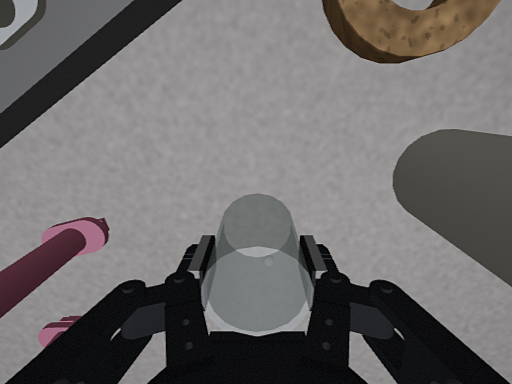

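```bash
python3 - <<'E'
from h import *
f=load("w11"); crop(f,195,180,130,170,4,"w11c.png")
print(tz(f,(258,285),.0263-.07),tz(f,(258,333),.0263-.07))
E
```

```text
[ 0.00057843 -0.00413749 -0.0437    ] [ 0.00059909  0.02254473 -0.0437    ]
```

View pics/w11c.png

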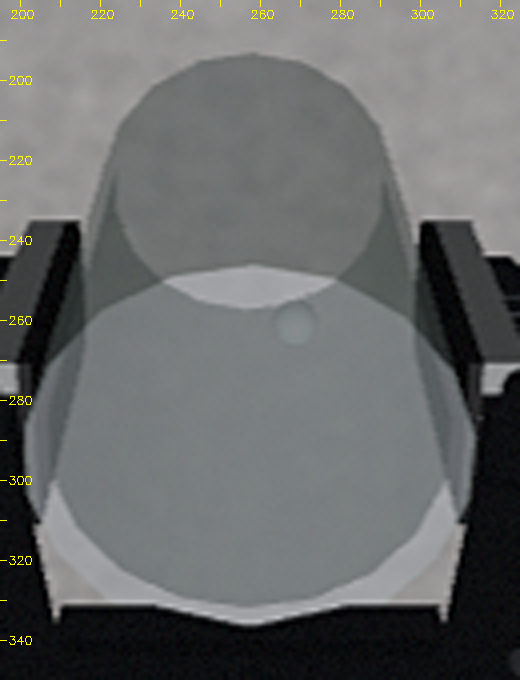

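Emit:
{"name": "send_rows", "arguments": {
  "series": [
    [[0, 0, -0.01], [0, 0, 0]],
    [[0, 0, -0.015], [0, 0, 0]],
    [[0, 0, -0.02], [0, 0, 0]],
    [[0, 0, -0.02], [0, 0, 0]],
    [[0, 0, -0.02], [0, 0, 0]],
    [[0, 0, -0.025], [0, 0, 0]],
    [[0, 0, -0.025], [0, 0, 0]],
    [[0, 0, -0.025], [0, 0, 0]],
    [[0, 0, -0.025], [0, 0, 0]],
    [[0, 0, -0.015], [0, 0, 0]],
    [[0, 0, 0], [0, 0, 0]]
  ]
}}

```text
clock: 20.88
tcp_pos: [0.5509, -0.3296, 0.2271]
orientation: [-2.952, 1.073, -0.003]
contact_force: [0.4, 0.2, -0.6]
grip_width: 0.0482
```

```bash
python3 - <<'E'
from h import *
o,f=snap('w12');show(o)
print(plan(o["tcp_pos"],o["orientation"],S0+NB*.155-.004*XB-.001*YB,toolR(-NB,-YB),vmax=.03))
p=o["tcp_pos"].copy();Rk=R.from_rotvec(o["orientation"]);N,s,w=plan(o["tcp_pos"],o["orientation"],S0+NB*.155-.004*XB-.001*YB,toolR(-NB,-YB),vmax=.03)
for k in range(N):
    p=p+Rk.apply(s); Rk=Rk*R.from_rotvec(np.radians(5*np.array(w)))
    print(np.round(p,3),np.round(p+Rk.apply([0,0,.026]),3))
E
```

```text
t 20.88 p [ 0.5509 -0.3296  0.2271] x [ 0.7665 -0.6422  0.0018] z [ 2.2e-03 -2.0e-04 -1.0e+00] q [ 0.8   0.47 -0.49  1.62  0.24  1.11 -0.45] F [ 0.4  0.2 -0.6] w 0.0482
(17, [-0.0154, -0.0263, 0.005], [0.335, -0.137, -0.505])
[ 0.556 -0.3    0.222] [ 0.556 -0.299  0.196]
[ 0.56  -0.269  0.218] [ 0.56  -0.268  0.192]
[ 0.562 -0.239  0.215] [ 0.563 -0.236  0.189]
[ 0.563 -0.208  0.213] [ 0.564 -0.205  0.187]
[ 0.563 -0.177  0.212] [ 0.564 -0.173  0.186]
[ 0.562 -0.146  0.211] [ 0.563 -0.141  0.186]
[ 0.559 -0.115  0.212] [ 0.56  -0.11   0.186]
[ 0.555 -0.085  0.213] [ 0.556 -0.078  0.188]
[ 0.549 -0.054  0.216] [ 0.55  -0.047  0.191]
[ 0.542 -0.025  0.219] [ 0.543 -0.017  0.194]
[0.534 0.005 0.223] [0.534 0.014 0.198]
[0.524 0.034 0.228] [0.524 0.043 0.203]
[0.513 0.062 0.233] [0.513 0.072 0.209]
[0.501 0.09  0.239] [0.501 0.101 0.216]
[0.487 0.117 0.246] [0.487 0.128 0.223]
[0.473 0.143 0.254] [0.472 0.155 0.231]
[0.457 0.168 0.262] [0.456 0.181 0.24 ]
```

View pics/w12.png

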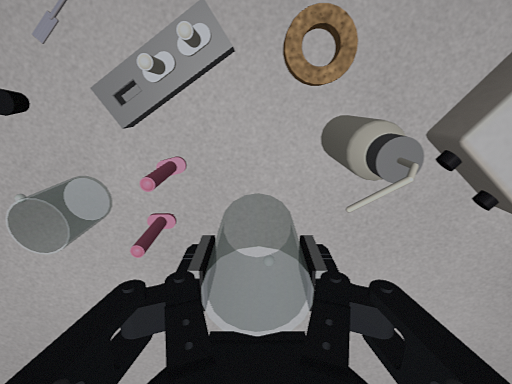

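Emit:
{"name": "send_rows", "arguments": {
  "series": [
    [[-0.0154, -0.0263, 0.005], [0.335, -0.137, -0.505]],
    [[-0.0154, -0.0263, 0.005], [0.335, -0.137, -0.505]],
    [[-0.0154, -0.0263, 0.005], [0.335, -0.137, -0.505]],
    [[-0.0154, -0.0263, 0.005], [0.335, -0.137, -0.505]],
    [[-0.0154, -0.0263, 0.005], [0.335, -0.137, -0.505]],
    [[-0.0154, -0.0263, 0.005], [0.335, -0.137, -0.505]],
    [[-0.0154, -0.0263, 0.005], [0.335, -0.137, -0.505]],
    [[-0.0154, -0.0263, 0.005], [0.335, -0.137, -0.505]],
    [[-0.0154, -0.0263, 0.005], [0.335, -0.137, -0.505]],
    [[-0.0154, -0.0263, 0.005], [0.335, -0.137, -0.505]],
    [[-0.0154, -0.0263, 0.005], [0.335, -0.137, -0.505]],
    [[-0.0154, -0.0263, 0.005], [0.335, -0.137, -0.505]],
    [[-0.0154, -0.0263, 0.005], [0.335, -0.137, -0.505]],
    [[-0.0154, -0.0263, 0.005], [0.335, -0.137, -0.505]],
    [[-0.0154, -0.0263, 0.005], [0.335, -0.137, -0.505]],
    [[-0.0154, -0.0263, 0.005], [0.335, -0.137, -0.505]],
    [[-0.0154, -0.0263, 0.005], [0.335, -0.137, -0.505]],
    [[0, 0, 0], [0, 0, 0]],
    [[0, 0, 0], [0, 0, 0]]
  ]
}}

```text
clock: 23.3
tcp_pos: [0.4563, 0.1675, 0.2615]
orientation: [-2.616, -0.09, 0.027]
contact_force: [-0.1, -0.4, -1.3]
grip_width: 0.0483
```

```bash
python3 - <<'E'
from h import *
o,f=snap('w13');show(o)
o,g=snap('s13','scene'); crop(g,225,30,120,120,5,'s13c.png')
d=o["tcp_pos"]-S0; print(d@XB,d@YB,d@NB)
print(plan(o["tcp_pos"],o["orientation"],S0+NB*.155-.004*XB-.001*YB,toolR(-NB,-YB),n=1))
E
```

```text
t 23.3 p [0.4563 0.1675 0.2615] x [ 0.9976  0.0696 -0.0017] z [-0.0363  0.4995 -0.8655] q [ 0.8   0.32 -1.1   1.99 -0.29  0.91 -0.02] F [-0.1 -0.4 -1.3] w 0.0483
-0.003818205012829007 -0.0008595167536753728 0.15518952049352283
(1, [0.0001, 0.0002, 0.0002], [-0.014, 0.016, -0.017])
```

View pics/w13.png

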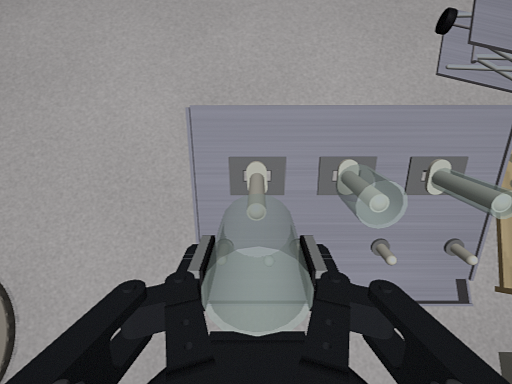

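View pics/s13c.png

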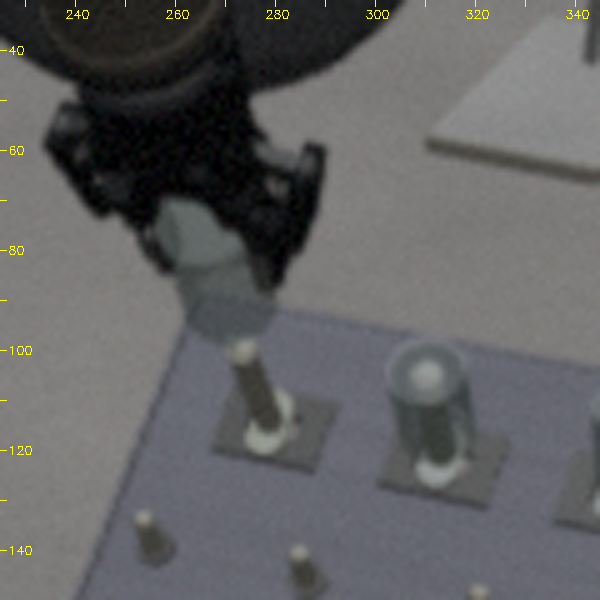

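```bash
python3 - <<'E'
from h import *
f=load("w13")
print(tz(f,(256.5,210.5),.063))
crop(f,200,150,120,160,4,"w13c.png")
E
```

```text
[-0.00109025  0.00360218  0.063     ]
```

View pics/w13c.png

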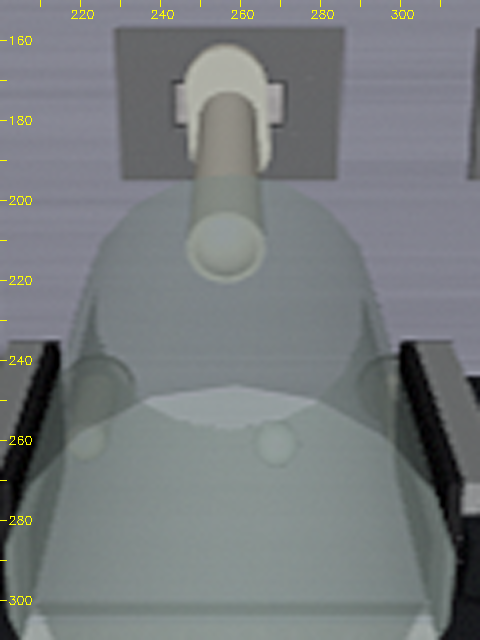

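The peg's tip is at (256.5,211), about 3.6 mm from the beaker's axis, with about 15 mm of room. I'll lower it.

Emit:
{"name": "send_rows", "arguments": {
  "series": [
    [[-0.0003, 0.0005, 0.01], [0, 0, 0]],
    [[-0.0003, 0.0005, 0.01], [0, 0, 0]],
    [[-0.0004, 0.001, 0.01], [0, 0, 0]],
    [[0, 0, 0.01], [0, 0, 0]],
    [[0, 0, 0.01], [0, 0, 0]],
    [[0, 0, 0.01], [0, 0, 0]],
    [[0, 0, 0.01], [0, 0, 0]],
    [[0, 0, 0.01], [0, 0, 0]],
    [[0, 0, 0.01], [0, 0, 0]],
    [[0, 0, 0.004], [0, 0, 0]],
    [[0, 0, 0], [0, 0, 0]]
  ]
}}

```text
clock: 24.78
tcp_pos: [0.4515, 0.2134, 0.1792]
orientation: [-2.615, -0.092, 0.028]
contact_force: [-0.5, 0.0, -0.7]
grip_width: 0.0485
```

```bash
python3 - <<'E'
from h import *
o,f=snap('w14');show(o)
o,g=snap('s14','scene'); crop(g,225,30,120,120,5,'s14c.png')
d=o["tcp_pos"]-S0; print(d@XB,d@YB,d@NB)
E
```

```text
t 24.77 p [0.4515 0.2134 0.1792] x [ 0.9975  0.0708 -0.0024] z [-0.0376  0.5001 -0.8652] q [ 0.6   0.45 -1.02  2.08 -0.2   0.68 -0.12] F [-0.5  0.  -0.7] w 0.0485
-0.004904734954776564 0.0006687222334686401 0.061000537665331894
```

View pics/w14.png

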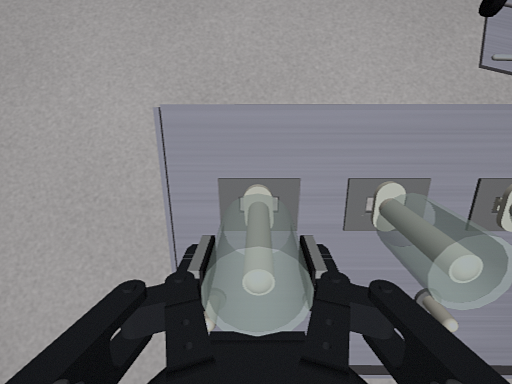

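View pics/s14c.png

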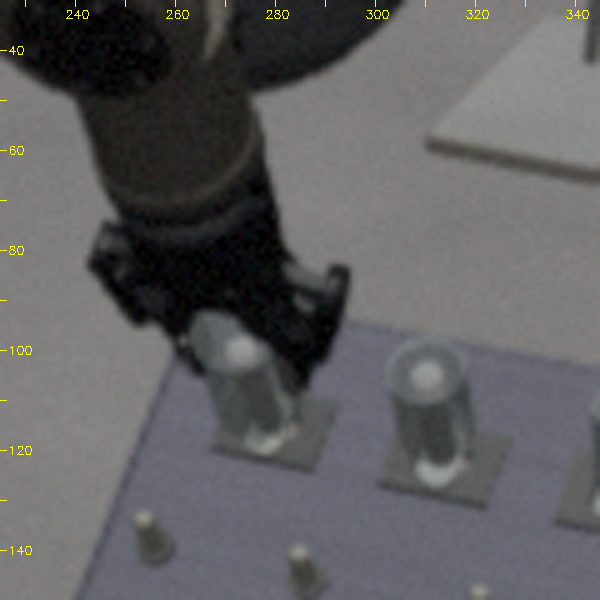

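Emit:
{"name": "send_rows", "arguments": {
  "series": [
    [[0, 0, 0.002], [0, 0, 0]],
    [[0, 0, 0.002], [0, 0, 0]],
    [[0, 0, 0.002], [0, 0, 0]],
    [[0, 0, 0.0015], [0, 0, 0]],
    [[0, 0, 0], [0, 0, 0]]
  ]
}}

```text
clock: 25.5
tcp_pos: [0.4513, 0.2171, 0.1727]
orientation: [-2.615, -0.092, 0.028]
contact_force: [0.3, 0.3, -0.6]
grip_width: 0.0481
```

Emit:
{"name": "send_rows", "arguments": {
  "series": [
    [[0, 0, 0.001], [0, 0, 0]],
    [[0, 0, 0.001], [0, 0, 0]],
    [[0, 0, 0], [0, 0, 0]]
  ]
}}

```text
clock: 25.88
tcp_pos: [0.4521, 0.2181, 0.1716]
orientation: [-2.615, -0.091, 0.026]
contact_force: [-0.4, -1.9, 4.1]
grip_width: 0.0482
```

It touched at about 4 N, where the geometry says the floor meets the tip. I'll let go.

Emit:
{"name": "send_rows", "arguments": {
  "series": [
    [[0, 0, 0], [0, 0, 0]],
    [[0, 0, 0], [0, 0, 0]],
    [[0, 0, 0], [0, 0, 0]],
    [[0, 0, 0], [0, 0, 0]],
    [[0, 0, 0], [0, 0, 0]]
  ],
  "fingers": 50
}}

```text
clock: 26.5
tcp_pos: [0.4513, 0.218, 0.1711]
orientation: [-2.615, -0.091, 0.028]
contact_force: [0.1, 0.6, -0.0]
grip_width: 0.0689
```

```bash
python3 - <<'E'
from h import *
o,f=snap('w15');show(o)
o,g=snap('s15','scene'); crop(g,225,30,120,120,5,'s15c.png')
E
```

```text
t 26.5 p [0.4513 0.218  0.1711] x [ 0.9975  0.0704 -0.0022] z [-0.0372  0.5    -0.8652] q [ 0.58  0.46 -1.01  2.09 -0.19  0.65 -0.13] F [ 0.1  0.6 -0. ] w 0.0689
```

View pics/w15.png

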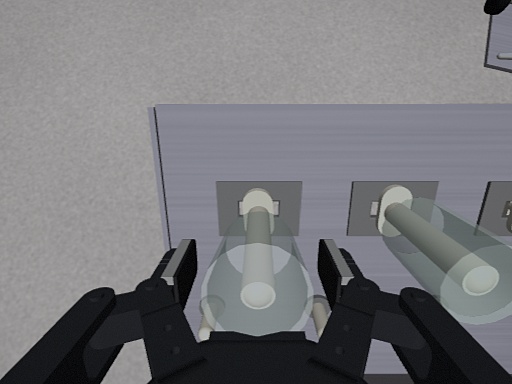

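View pics/s15c.png

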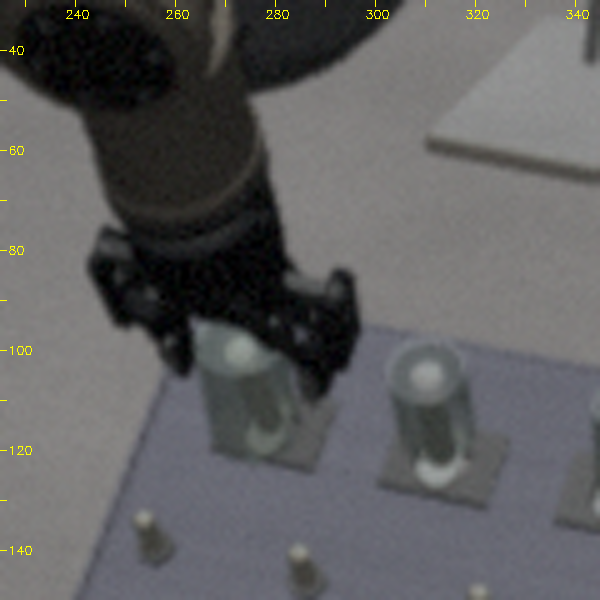

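The beaker hangs on the peg and is clear of both pads. I'll retract along the axis.

Emit:
{"name": "send_rows", "arguments": {
  "series": [
    [[0, 0, -0.006], [0, 0, 0]],
    [[0, 0, -0.01], [0, 0, 0]],
    [[0, 0, -0.015], [0, 0, 0]],
    [[0, 0, -0.02], [0, 0, 0]],
    [[0, 0, -0.02], [0, 0, 0]],
    [[0, 0, -0.025], [0, 0, 0]],
    [[0, 0, -0.025], [0, 0, 0]],
    [[0, 0, -0.025], [0, 0, 0]],
    [[0, 0, -0.015], [0, 0, 0]],
    [[0, 0, 0], [0, 0, 0]],
    [[0, 0, 0], [0, 0, 0]],
    [[0, 0, 0], [0, 0, 0]],
    [[0, 0, 0], [0, 0, 0]],
    [[0, 0, 0], [0, 0, 0]],
    [[0, 0, 0], [0, 0, 0]]
  ]
}}

```text
clock: 28.48
tcp_pos: [0.4572, 0.1376, 0.3103]
orientation: [-2.615, -0.092, 0.028]
contact_force: [0.4, -0.7, 0.2]
grip_width: 0.0688
```

```bash
python3 - <<'E'
from h import *
o,f=snap('w16');show(o)
o,g=snap('s16','scene'); crop(g,225,60,130,100,6,'s16c.png')
o,t=snap('t16','top')
E
```

```text
t 28.48 p [0.4572 0.1376 0.3103] x [ 0.9975  0.0707 -0.0023] z [-0.0375  0.5001 -0.8652] q [ 0.91  0.26 -1.12  1.93 -0.33  1.06  0.04] F [ 0.4 -0.7  0.2] w 0.0688
```

View pics/w16.png

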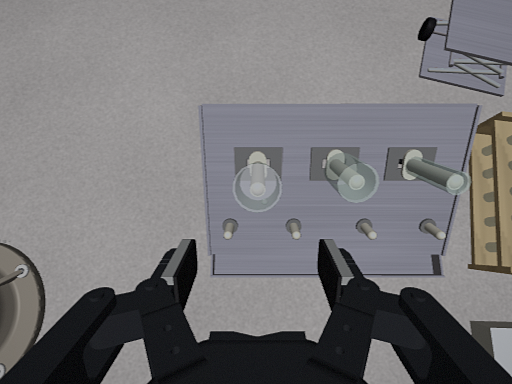

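View pics/s16c.png

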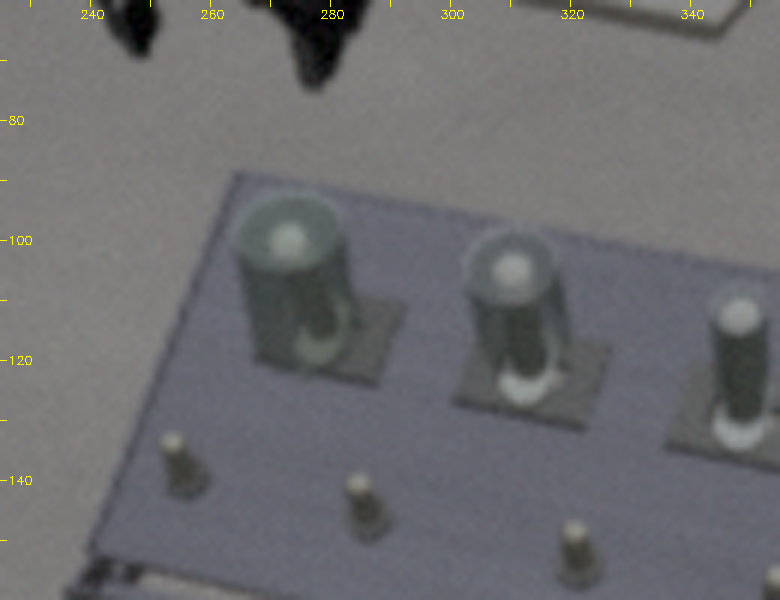

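View pics/t16.png

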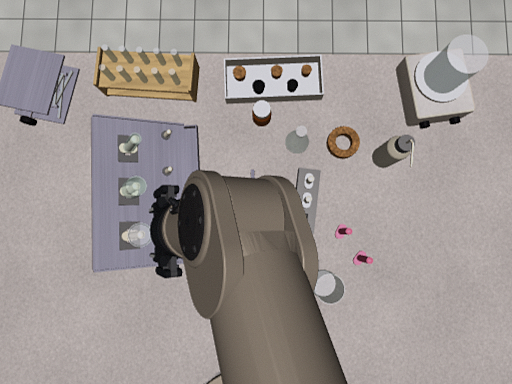

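The views show the beaker hanging: in the scene crop its top is around (273,99), with the peg's tip inside. Nothing else has moved. One last check of the tip position and of rest before handing in.

```bash
python3 - <<'E'
from h import *
w=load("w16");s=load("s16");k=w["tcp"]
X,e=tri([ray(w,(257.5,187),k),ray(s,(273.2,99.5))]); d=X-S0
print("tip uvn",d@XB,d@YB,d@NB,e,"tilt deg",np.degrees(np.arctan2(-(d@XB),.088)))
C,e=tri([ray(w,(257.3,187.5),k),ray(s,(273.3,100))]);print("closed end",C,e)
o,g=snap('s17','scene'); a=g["frame"].astype(int);b=s["frame"].astype(int)
print("motion diff mean/max in beaker area",np.abs(a-b)[85:130,255:300].mean(),np.abs(a-b)[85:130,255:300].max(),"background",np.abs(a-b)[300:345,20:65].mean()); show(o)
E
```

```text
tip uvn -0.006297939568809509 0.00036004738347137445 0.0903464776390444 [np.float64(0.0006920787883165048), np.float64(0.0006920787883166669)] tilt deg 4.0935360370212805
closed end [0.45321603 0.19739406 0.20263664] [np.float64(0.0009615430365579104), np.float64(0.0009615430365579178)]
motion diff mean/max in beaker area 1.8711111111111112 9 background 1.808559670781893
t 28.62 p [0.4573 0.1375 0.3104] x [ 0.9975  0.0705 -0.0022] z [-0.0372  0.5    -0.8652] q [ 0.91  0.26 -1.12  1.93 -0.33  1.06  0.04] F [ 0.1 -0.2 -0. ] w 0.0681
```

```bash
python3 -c "
from bench import r
print(r.hand_in())"
```

```text
the job is handed in; nothing more can be done
None
```

I handed the job in at about 28.6 s of the 72 s allowed. The hand-in gave no verdict.

**What I did:** I took the long peg from the block and pushed its head through the empty slot until the collar seated. I turned it a quarter so the collar lies up the slope like its neighbours, then let go. Then I picked up the 50 mm beaker, lowered it mouth down over the peg until it touched at about 4 N, released it and backed off along the peg's axis.

**Last checks:**
- **Peg:** its tip is about 6 mm downhill of the nominal line, which is a tilt of about 4° from the slot's play. The limit is 8°.
- **Beaker:** the pictures show it hanging with its closed end on the tip, and two frames about 0.15 s apart differ only by noise. I did not measure the beaker's own tilt.
- **Robot:** the arm is clear and the contact force is close to 0.
- **Other objects:** I saw none displaced, but the arm hid part of the bench in the last overhead picture.

**What disagreed:** the collar seated about 4 mm higher than my first estimate of the board face. I first suspected the bar had caught. Measuring from the neighbouring slot 100 mm away showed the collar was seated, and the turn went freely, with only about 10 N against the board.

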